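# Put the polishing kit away, cutting and finishing apart

### The arm

A 7-joint arm with a two-finger parallel gripper is mounted at the origin on a cart in front of the work surface, level with it; the furniture and walls round the work are solid. World frame = base frame: x ahead of the robot, y to its left, z up, the work surface at z = 0. Lengths are in m, angles in rad, forces in N, time in s.
With the tool pointing down it reaches from about 0.4 to 0.9 m from the base axis. Payload 5.5 kg.
Tool frame: the origin (TCP) lies at the very end of the fingers, on their centre line; the grasp point (between the pads) lies 19 mm behind it (manip.hold_point_z is the distance from the TCP to the grasp point, in m); z points along the fingers, y is the direction in which the jaws open and shut (so a half turn about z gives the same grasp; the last joint's range is limited). The gripper opens to 85 mm and grips with 20 to 120 N. Pads are 22 mm wide; open, the fingers measure 114 mm over their backs; the gripper's body (76 mm by 85 mm) begins 54 mm behind the grasp point. The pads swing forward as they close: fully open they stand 13 mm farther back than shut.
Start: joints at [-0.851, 0.501, -0.427, 1.55, 0.221, 1.138, -0.21], TCP at [0.287, 0.583, 0.231] pointing down, gripper open.
Joint ranges: [-2.88, 2.88], [-0.31, 2.03], [-1.54, 1.56], [0.2, 2.42], [-1.41, 4.55], [0.19, 2.02], [-2.57, 2.57]. Speed limits (rad/s): [2.57, 2.57, 3.14, 3.14, 3.14, 3.14, 3.14].

### API

Orientations are given as a unit quaternion [w, x, y, z].
In Python, from rig import manip gives the robot as it stands.
- The arm moves only by the tool apply_moves, never from a script. Its argument "steps" is a list of rows, each an object of numbers: "tx", "ty", "tz": the shift along the tool's x, y, z in m; "turn": the turn about the tool's z in rad; "hand": the closure, from 0 (fully open) to 1 (shut). In form: [{"tx": .., "ty": .., "tz": .., "turn": .., "hand": ..}, ...]. A call has 1 to 5 rows; each row shifts and turns the commanded pose from where the row before left it, along the tool's axes as they then stand; what a row does not reach is not made up. A row lasts 1/10 s, in which the tool goes at most 50 mm and 8.59 degrees, less where a joint would pass 70% of its speed; a pose out of reach is approached as far as the arm can. A call is refused whole if a number of a shift passes 0.05 or a number of a turn 0.15, either way. A call with a gripper value outside its range is refused whole. The fingers move at their own pace and stop on an object; "newtons" is the grip in N (left out, the last holds). Time passes only in rows, so rows that do not move let the fingers close. It gives the time, the measured TCP pose, the force and the opening at its end, in the units of the state.
- manip.observe(): the state, without advancing time (a new reading comes with each control period).
- manip.read_camera(name): name is "side" or "top" or "wrist"; returns the picture (384x512x3 uint8, blue, green, red); there is no depth.
- manip.calibration(name): a dict with "fx", "fy", "cx", "cy" (pixels), "distortion" ([k1, k2, p1, p2, k3] as OpenCV has them; the pictures are not rectified), "rvec" (rotation vector, rad) and "tvec" (3), from world to camera coordinates, as OpenCV has them. Camera axes: x right, y down, z forward; pixel columns grow to the right and rows downward; lengths in m; the calibration is good to about 2 mm. A picture is of the moment at which its call begins: read the wrist's pose just before it. calibration takes no time and is no camera call; for the wrist camera it gives the pose at the moment of the call.
- manip.close_job(): hands the job in, once; it reports no verdict.
The state is a dict: "time_s": time; "joints": joint angles; "joint_velocities": joint speeds; "joint_efforts": joint torques, N m; "eef_pos": TCP position; "orientation": TCP orientation; "ft_force": force on the tool from outside, world axes, zero at the start; "wrist_torque": the same for the moment, N m; "opening": finger opening in m.
Only numpy, scipy, OpenCV 4.12 (cv2) and the standard library are available. Lean on these libraries where they do the work, as an engineer would, in place of code of your own. Each camera call takes 0.05 s, during which the arm holds its last target.

### The job

The polishing kit lies mixed up on the bench; sort it back into its two wooden trays so that coarse grit stays away from the finishing things. In the cutting tray (two recesses) the large felt wheel goes over the post, down flat in its round recess, and the long wax bar lies flat in the bay; in the finishing tray (three recesses) the small felt wheel goes over the post, the short bar lies flat in the bay and the polish bottle stands upright in the empty round well. Leave the jar glass and the mug where they stand.

Things in the scene. Friction and masses are not known exactly. Their poses are not given: they have to be found in the camera images.
- cutting_tray: flat dark wooden board, 162 x 162 mm, 13 mm high, fixed, with TWO recesses whose beige floors lie 6 mm above its underside. Origin: centre of underside; z up; x along the bay. Round recess, 76 mm across, centred at x 0, y +29 mm; in its middle a steel post, 8 mm thick, tapered over its top 8 mm, its tip at z 44 mm. Bay, 112 mm in x by 48 mm in y, centred at x 0, y -43 mm
- finishing_tray: flat dark wooden board, 162 (x) x 142 mm, 13 mm high, fixed, with THREE recesses whose beige floors lie 6 mm above its underside. Origin: centre of underside; z up; x along the bay. Round recess, 60 mm across, at x -37, y +26 mm, in its middle a post as in the other tray, tip at z 40 mm. Empty round well, 48 mm across, at x +40, y +26 mm. Bay, 82 mm in x by 38 mm in y, at x 0, y -37 mm
- large_wheel: the large polishing wheel: a hard off-white felt disc lying flat, 60 mm in diameter and 24 mm thick, with a dark wooden hub 30 mm across, 25 mm high, and an 18 mm hole right through its middle. Origin: centre of its underside; z up along the hole. 50 to 100 g. Best gripped across its rim, near the upper half
- small_wheel: the small polishing wheel: the same kind of hard felt disc, 44 mm in diameter and 20 mm thick, hub 30 mm across and 21 mm high, with an 18 mm hole. Origin: centre of its underside; z up along the hole. About 35 g
- long_bar: the long bar of brown polishing wax, partly in a white paper sleeve: 100 mm long (x), 36 mm wide (y), 28 mm high (z), lying flat. Origin: centre of its underside. 110 to 225 g
- short_bar: the short bar of the same wax in the same sleeve: 68 mm long (x), 26 mm wide (y), 24 mm high (z), lying flat. Origin: centre of its underside. About 70 g
- polish_bottle: the small bottle of liquid polish, white with a black cap, standing upright: 35 mm in diameter, 81 mm high. Origin: centre of its underside; z up. 50 to 100 g
- jar_glass: a bystander, not to be moved: clear jar glass, 78 mm in diameter, 112 mm high, standing behind the work. Origin: centre of its underside, z up
- mug: a bystander, not to be moved: striped mug, 86 mm in diameter (115 mm with its handle), 95 mm high, standing behind the work. Origin: at its underside, about 15 mm from the cup's axis towards the handle (which is on the -y side); z up

How it is judged:
By the outcome, as a careful person would: the job done as asked, in the order asked, and still so for the second after the job is handed in, with the robot touching nothing.
It also fails if it takes over 125 s, if anything falls off the work surface, if the arm or the gripper's body presses on something with over 40 N, if the wrist force passes 120 N, or if a joint passes its speed limit or range.

## Working session

There is one attempt and no reset: what is moved stays moved. The work goes in short steps, Python scripts to look and compute and a tool call to move; the robot and the scene stay as the last step left them, time stands still between calls to the robot, and variables do not carry over. Pictures are saved under pics/ and viewed, and the job is handed in when it is done.

Besides the shell and the picture viewer there is one more tool, called by a JSON object that holds its "api" and its "payload", one argument or row to a line. apply_moves: Moves the arm, as the interface text tells. Its arguments: {"type":"object","properties":{"steps":{"type":"array"},"newtons":{"type":"number"}},"required":["steps"]}

```bash
ls; mkdir -p pics; python3 - <<'E'
from rig import manip
import cv2
for n in ["top","side","wrist"]:
    im=manip.read_camera(n); cv2.imwrite(f"pics/{n}0.png",im)
    print(n,{k:v for k,v in manip.calibration(n).items()})
s=manip.observe()
for k,v in s.items(): print(k,v)
print(manip.hold_point_z)
E
```

```text
pics
top {'fx': 396.8114325733612, 'fy': 396.8114325733612, 'cx': 255.1144655559832, 'cy': 200.8008656849668, 'distortion': array([-0.08510064,  0.        ,  0.        ,  0.        ,  0.        ]), 'rvec': array([ 2.13994901, -2.16938445,  0.12620971]), 'tvec': array([0.0259586 , 0.56012155, 0.94584632])}
side {'fx': 457.897006188469, 'fy': 457.897006188469, 'cx': 256.6554433575097, 'cy': 192.6429339111948, 'distortion': array([-0.13074493,  0.        ,  0.        ,  0.        ,  0.        ]), 'rvec': array([ 0.03577338,  2.69349108, -1.61301969]), 'tvec': array([0.58785557, 0.0193677 , 1.10874097])}
wrist {'fx': 272.6244279173281, 'fy': 272.6244279173281, 'cx': 257.6462819056235, 'cy': 197.5540337766975, 'distortion': array([-0.0186737,  0.       ,  0.       ,  0.       ,  0.       ]), 'rvec': array([-2.4564458 , -1.53189824, -0.21345364]), 'tvec': array([-0.64909484, -0.03635484,  0.37826997])}
time_s 0.15
joints [-0.85078429  0.50164186 -0.42683283  1.55121697  0.22082382  1.13831715
 -0.21029185]
joint_velocities [ 0.00082097 -0.00153919 -0.00115017 -0.00146404  0.00041459 -0.00239365
  0.00137496]
joint_efforts [-7.36298593e-03 -5.70034897e+01 -5.82555413e+00 -2.81284314e+01
  1.06380243e-02  7.84678501e-03 -2.42593478e-05]
eef_pos [0.28650176 0.58284543 0.23048915]
orientation [-1.89388564e-04  2.26394425e-01  9.74035410e-01 -7.40591454e-04]
ft_force [-1.11951397  0.31749792  0.1890619 ]
wrist_torque [ 0.02565444  0.02366099 -0.04848155]
opening 0.08507003010877978
0.0187
```

View pics/top0.png

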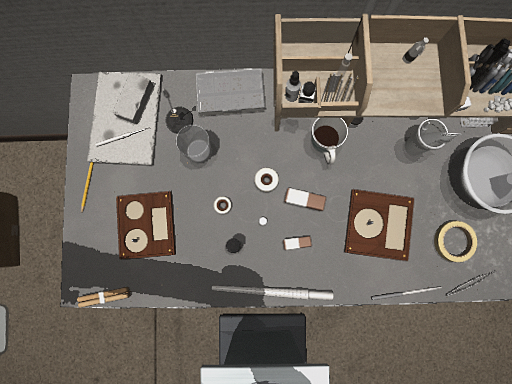

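View pics/side0.png

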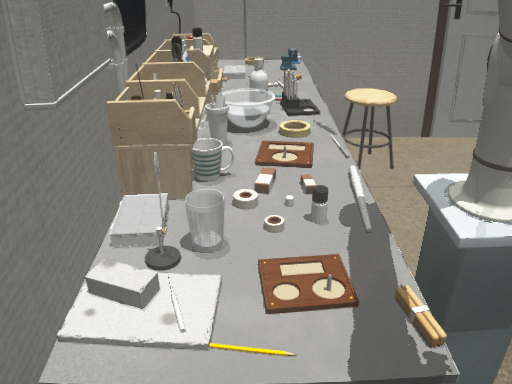

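View pics/wrist0.png

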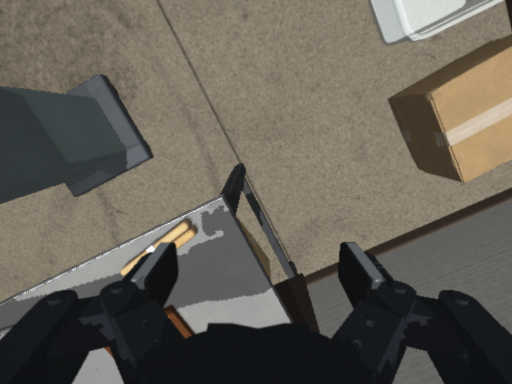

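Top: cutting tray (two recesses) on the right at about (380,225) and finishing tray on the left at (147,225). The large wheel is at (266,180), small wheel (222,205), long bar (305,199), short bar (297,243), bottle (234,244) and an unlisted small white piece at (263,221). The jar is at (195,145) and the mug at (328,137). Next I zoom in to measure.

```bash
cat > h.py <<'E'
import numpy as np, cv2
from rig import manip
from scipy.spatial.transform import Rotation as R
def cam(n):
    c=manip.calibration(n); K=np.array([[c['fx'],0,c['cx']],[0,c['fy'],c['cy']],[0,0,1.]])
    return K,np.array(c['distortion']),np.array(c['rvec'],float),np.array(c['tvec'],float)
def proj(c,P):
    K,d,r,t=c; return cv2.projectPoints(np.array(P,float).reshape(-1,1,3),r,t,K,d)[0].reshape(-1,2)
def unproj(c,uv,z):
    K,d,r,t=c; p=cv2.undistortPoints(np.array(uv,float).reshape(-1,1,2),K,d).reshape(-1,2)
    M=cv2.Rodrigues(r)[0]; C=-M.T@t
    D=np.c_[p,np.ones(len(p))]@M
    z=np.broadcast_to(z,(len(p),))
    return C+D*((z-C[2])/D[:,2])[:,None]
E
python3 - <<'E'
from h import *
c=cam("top"); im=cv2.imread("pics/top0.png")
print(unproj(c,[(380,225),(147,225),(266,180),(222,205),(305,199),(297,243),(234,244),(263,221)],0.02).round(3))
cv2.imwrite("pics/za.png",cv2.resize(im[150:270,190:340],None,fx=5,fy=5,interpolation=cv2.INTER_CUBIC))
cv2.imwrite("pics/zb.png",cv2.resize(im[175:275,335:425],None,fx=6,fy=6,interpolation=cv2.INTER_CUBIC))
cv2.imwrite("pics/zc.png",cv2.resize(im[175:275,100:190],None,fx=6,fy=6,interpolation=cv2.INTER_CUBIC))
E
```

```text
[[ 0.497 -0.294  0.02 ]
 [ 0.505  0.291  0.02 ]
 [ 0.615 -0.01   0.02 ]
 [ 0.553  0.102  0.02 ]
 [ 0.565 -0.107  0.02 ]
 [ 0.455 -0.084  0.02 ]
 [ 0.455  0.072  0.02 ]
 [ 0.511 -0.001  0.02 ]]
```

View pics/za.png

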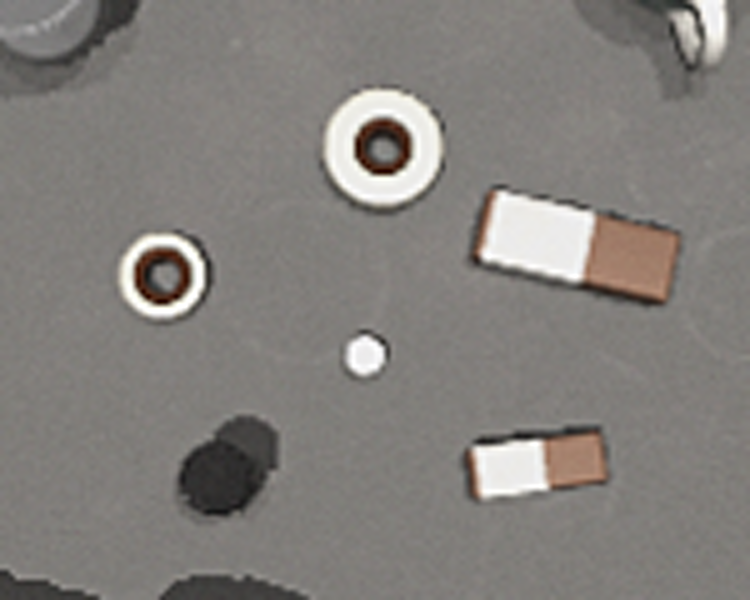

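View pics/zb.png

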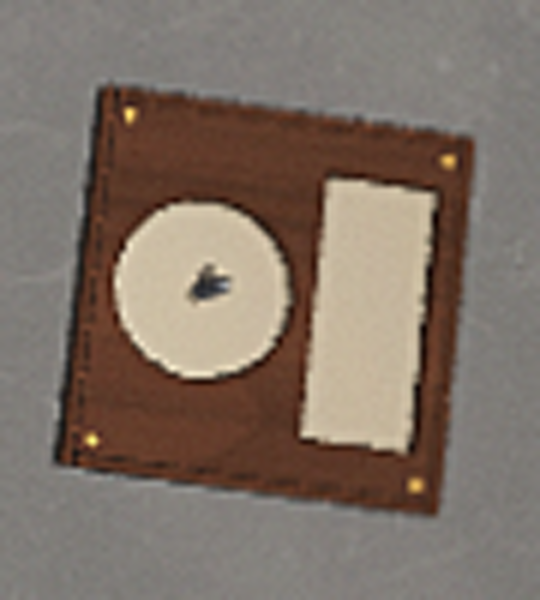

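View pics/zc.png

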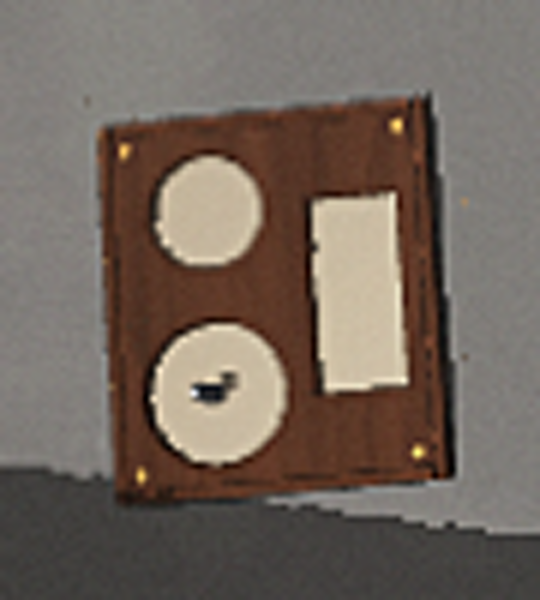

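```bash
cat > fit.py <<'E'
from h import *
from scipy.optimize import minimize
def box(l,w,z0,z1): return np.array([[sx*l/2,sy*w/2,z] for sx in(-1,1) for sy in(-1,1) for z in(z0,z1)])
def cyl(d,z0,z1):
    a=np.linspace(0,2*np.pi,40,endpoint=False); return np.array([[d/2*np.cos(t),d/2*np.sin(t),z] for t in a for z in(z0,z1)])
S=8
def fit(c,mask,roi,model,p0):
    u0,v0,u1,v1=roi; m=cv2.resize(mask[v0:v1,u0:u1].astype(np.float32),None,fx=S,fy=S,interpolation=cv2.INTER_LINEAR)>.5
    def cost(p):
        y=p[2]; Rm=np.array([[np.cos(y),-np.sin(y),0],[np.sin(y),np.cos(y),0],[0,0,1]])
        q=proj(c,model@Rm.T+[p[0],p[1],0]); h=cv2.convexHull(((q-[u0,v0]+.5)*S-.5).astype(np.float32))
        im=np.zeros(m.shape,np.uint8); cv2.fillConvexPoly(im,np.round(h*16).astype(np.int32),1,shift=4)
        im=im>0; return 1-(im&m).sum()/(im|m).sum()
    best=None
    for s in (1,.4):
        x0=p0 if best is None else best.x
        sim=np.array([x0]+[np.array(x0)+d for d in ([.008*s,0,0],[0,.008*s,0],[0,0,.15*s])])
        best=minimize(cost,x0,method='Nelder-Mead',options=dict(initial_simplex=sim,xatol=1e-4,fatol=1e-5,maxiter=300))
    return best.x.round(4),round(best.fun,3)
def big(mask):
    mask=mask.astype(np.uint8)
    n,l,st,_=cv2.connectedComponentsWithStats(mask); k=1+np.argmax(st[1:,4]); o=(l==k).astype(np.uint8)
    cs,_=cv2.findContours(o,cv2.RETR_EXTERNAL,cv2.CHAIN_APPROX_NONE); cv2.drawContours(o,cs,-1,1,-1); return o
def seg(im,roi,f):
    m=np.zeros(im.shape[:2],np.uint8); u0,v0,u1,v1=roi; m[v0:v1,u0:u1]=big(f(im[v0:v1,u0:u1].astype(int))); return m
sat=lambda a:a.max(2)-a.min(2)
E
python3 - <<'E'
from fit import *
c=cam("top"); im=cv2.imread("pics/top0.png"); dbg=im.copy()
light=lambda a:(a.min(2)>165)
col=lambda a:(sat(a)>30)|(a.min(2)>165)
jobs=dict(
 ctray=((340,180,420,270),lambda a:sat(a)>22,box(.162,.162,0,.013),[.497,-.294,-.1]),
 cbay=((383,195,412,256),lambda a:a[:,:,0]>120,box(.112,.048,.006,.0061),[.49,-.337,-.1]),
 cround=((350,200,387,245),lambda a:a[:,:,0]>110,cyl(.076,.006,.0061),[.5,-.265,0]),
 ftray=((105,180,185,268),lambda a:sat(a)>22,box(.162,.142,0,.013),[.505,.291,.07]),
 fbay=((148,200,172,244),lambda a:a[:,:,0]>120,box(.082,.038,.006,.0061),[.5,.254,.07]),
 fround=((120,225,150,256),lambda a:a[:,:,0]>110,cyl(.060,.006,.0061),[.47,.315,0]),
 fwell=((122,197,147,222),lambda a:a[:,:,0]>110,cyl(.048,.006,.0061),[.545,.315,0]),
 lw=((250,162,284,196),col,cyl(.06,0,.024),[.615,-.01,0]),
 sw=((210,193,235,218),col,cyl(.044,0,.02),[.553,.102,0]),
 lb=((281,182,330,215),col,box(.1,.036,0,.028),[.565,-.107,-1.8]),
 sb=((280,232,315,253),col,box(.068,.026,0,.024),[.455,-.084,-1.45]),
)
for k,(roi,f,m,p0) in jobs.items():
    mk=seg(im,roi,f); cs,_=cv2.findContours(mk,cv2.RETR_EXTERNAL,cv2.CHAIN_APPROX_NONE); cv2.drawContours(dbg,cs,-1,(0,255,0),1)
    print(k,*fit(c,mk,roi,m,p0))
# bottle by cap top
print("cap",unproj(c,[(190+250/5-.5,150+445/5-.5)],[0])[0].round(3), proj(c,[(.45,.07,0),(.45,.07,.081)]))
cv2.imwrite("pics/d.png",cv2.resize(dbg[150:275,100:430],None,fx=2.4,fy=2.4,interpolation=cv2.INTER_NEAREST))
E
```

```text
ctray [ 0.4986 -0.2973 -0.1568] 0.032
cbay [ 0.492  -0.3393 -0.1582] 0.065
cround [ 0.5035 -0.2679  0.073 ] 0.052
ftray [0.5065 0.3009 0.0747] 0.037
fbay [0.5098 0.2631 0.0835] 0.083
fround [0.4677 0.3222 0.0742] 0.08
fwell [0.5452 0.329  0.0763] 0.114
lw [ 0.6183 -0.0104  0.0572] 0.096
sw [0.5543 0.102  0.08  ] 0.122
lb [ 0.5673 -0.1073 -1.8198] 0.139
sb [ 0.4566 -0.0843 -1.4548] 0.104
cap [0.469 0.059 0.   ] [[235.34054399 246.12708742]
 [233.36423086 245.79380117]]
```

View pics/d.png

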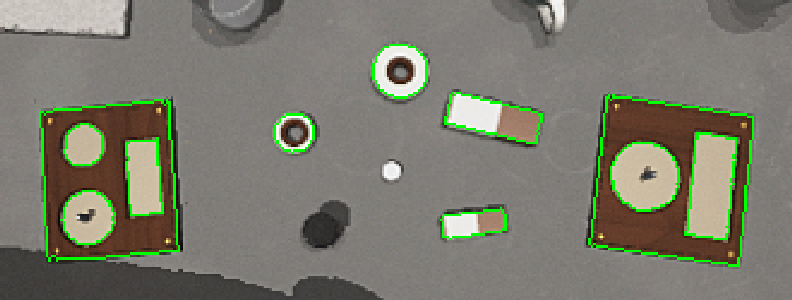

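```bash
python3 - <<'E'
from fit import *
c=cam("top"); im=cv2.imread("pics/top0.png")
g=im.max(2)[235:256,222:250]; ys,xs=np.where(g<52); print(len(xs), xs.mean()+222,ys.mean()+235, np.ptp(xs),np.ptp(ys))
p=unproj(c,[(xs.mean()+222,ys.mean()+235)],.081)[0]; print(p)
s=cam("side"); si=cv2.imread("pics/side0.png")
for nm,m,x in [("b",cyl(.035,0,.081),(p[0],p[1],0)),("lw",cyl(.06,0,.024),(.6183,-.0104,0)),("sw",cyl(.044,0,.02),(.5543,.102,0)),("lb",box(.1,.036,0,.028),(.5673,-.1073,-1.82)),("sb",box(.068,.026,0,.024),(.4566,-.0843,-1.455)),("f",box(.162,.142,0,.013),(.5065,.3009,.0747)),("c",box(.162,.162,0,.013),(.4986,-.2973,-.1568)),("fp",cyl(.008,.006,.04),(.4677,.324,0)),("cp",cyl(.008,.006,.044),(.5031,-.2687,0))]:
    q=proj(s,m@R.from_rotvec([0,0,x[2]]).as_matrix().T+[x[0],x[1],0])
    cv2.polylines(si,[cv2.convexHull(np.round(q*16).astype(np.int32))],True,(0,255,0),1,cv2.LINE_AA,4)
cv2.imwrite("pics/e.png",cv2.resize(si[130:320,220:370],None,fx=3.1,fy=3.1,interpolation=cv2.INTER_CUBIC))
E
```

```text
153 233.55555555555554 245.31372549019608 16 14
[0.45110611 0.06954642 0.081     ]
```

View pics/e.png

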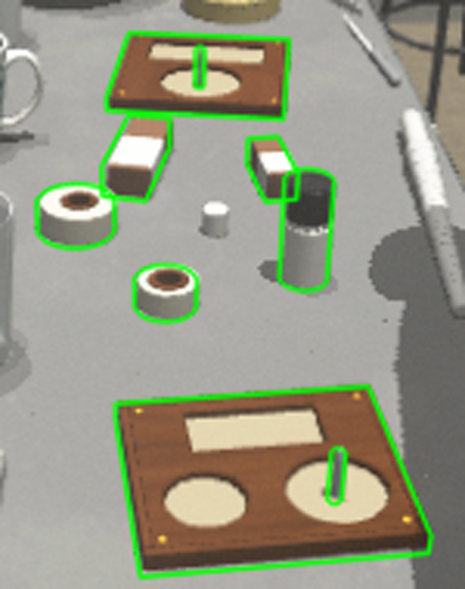

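```bash
cat > plan.py <<'E'
import sys,json
from h import *
# plan.py x y z jawdeg [maxstep]  : rows from the measured pose
def state(s=None):
    s=s or manip.observe(); q=s['orientation']; M=R.from_quat([q[1],q[2],q[3],q[0]]).as_matrix(); return s,np.array(s['eef_pos']),M
def plan(x,y,z,jaw=None,step=.045,n0=1):
    s,p,M=state(); d=np.array([x,y,z])-p
    ang=np.degrees(np.arctan2(M[1,1],M[0,1]))
    dth=0 if jaw is None else np.radians((jaw-ang+90)%180-90)
    if '--long' in sys.argv: dth-=np.sign(dth)*np.pi
    n=max(n0,int(np.ceil(np.linalg.norm(d)/step)),int(np.ceil(abs(dth)/.14)))
    print("at",p.round(4),"jaw",ang.round(1),"tilt",np.degrees(np.arccos(-M[2,2])).round(2),"t",round(s['time_s'],2),"open",round(s['opening'],4),"F",s['ft_force'].round(1),"J",np.array(s['joints']).round(2))
    rows=[];Mc=M.copy();pc=p.copy()
    tgt=np.array([x,y,z]);th=0
    for i in range(n):
        want=(p+d*(i+1)/n-pc); t=Mc.T@want; r=round(-dth*(i+1)/n-th,2); t=t.round(4 if n==1 else 3)
        rows.append(dict(tx=t[0],ty=t[1],tz=t[2],turn=r)); pc=pc+Mc@t; th+=r; Mc=Mc@R.from_rotvec([0,0,r]).as_matrix()
    for i in range(0,n,5): print(json.dumps([{k:float(v) for k,v in r.items() if v} for r in rows[i:i+5]]))
if __name__=="__main__":
    a=[float(v) for v in sys.argv[1:] if not v.startswith('--')]
    plan(a[0],a[1],a[2],a[3] if len(a)>3 else None,a[4] if len(a)>4 else .045)
E
python3 plan.py .618 -.01 .15 -14
```

```text
at [0.2865 0.5828 0.2305] jaw 63.8 tilt 0.09 t 0.15 open 0.0851 F [-1.1  0.3  0.2] J [-0.85  0.5  -0.43  1.55  0.22  1.14 -0.21]
[{"tx": -0.035, "ty": -0.024, "tz": 0.005, "turn": 0.08}, {"tx": -0.037, "ty": -0.021, "tz": 0.005, "turn": 0.09}, {"tx": -0.038, "ty": -0.018, "tz": 0.005, "turn": 0.08}, {"tx": -0.04, "ty": -0.015, "tz": 0.005, "turn": 0.09}, {"tx": -0.041, "ty": -0.011, "tz": 0.005, "turn": 0.08}]
[{"tx": -0.042, "ty": -0.008, "tz": 0.005, "turn": 0.09}, {"tx": -0.042, "ty": -0.004, "tz": 0.005, "turn": 0.08}, {"tx": -0.042, "tz": 0.006, "turn": 0.09}, {"tx": -0.043, "ty": 0.003, "tz": 0.005, "turn": 0.08}, {"tx": -0.042, "ty": 0.006, "tz": 0.005, "turn": 0.09}]
[{"tx": -0.041, "ty": 0.011, "tz": 0.005, "turn": 0.08}, {"tx": -0.04, "ty": 0.013, "tz": 0.005, "turn": 0.09}, {"tx": -0.039, "ty": 0.018, "tz": 0.005, "turn": 0.08}, {"tx": -0.037, "ty": 0.02, "tz": 0.005, "turn": 0.09}, {"tx": -0.036, "ty": 0.023, "tz": 0.005, "turn": 0.08}]
[{"tx": -0.033, "ty": 0.026, "tz": 0.005, "turn": 0.09}]
```

{"api": "apply_moves", "payload": {
  "steps": [
    {"tx": -0.035,"ty": -0.024,"tz": 0.005,"turn": 0.08,"hand": 0},
    {"tx": -0.037,"ty": -0.021,"tz": 0.005,"turn": 0.09,"hand": 0},
    {"tx": -0.038,"ty": -0.018,"tz": 0.005,"turn": 0.08,"hand": 0},
    {"tx": -0.04,"ty": -0.015,"tz": 0.005,"turn": 0.09,"hand": 0},
    {"tx": -0.041,"ty": -0.011,"tz": 0.005,"turn": 0.08,"hand": 0}
  ]
}}

```text
time_s: 0.65
eef_pos: [0.3907, 0.3964, 0.2059]
orientation: [-0.0, 0.426, 0.905, -0.0]
ft_force: [1.2, 0.4, -0.4]
opening: 0.0853
```

```bash
python3 plan.py .618 -.01 .15 -14
```

```text
at [0.3907 0.3964 0.2059] jaw 39.6 tilt 0.02 t 0.65 open 0.0853 F [ 1.2  0.4 -0.4] J [-0.59  0.35 -0.31  1.82  0.12  1.   -0.26]
[{"tx": -0.042, "ty": -0.008, "tz": 0.005, "turn": 0.08}, {"tx": -0.042, "ty": -0.004, "tz": 0.005, "turn": 0.09}, {"tx": -0.042, "tz": 0.005, "turn": 0.08}, {"tx": -0.042, "ty": 0.003, "tz": 0.005, "turn": 0.09}, {"tx": -0.042, "ty": 0.006, "tz": 0.005, "turn": 0.08}]
[{"tx": -0.041, "ty": 0.01, "tz": 0.006, "turn": 0.09}, {"tx": -0.04, "ty": 0.014, "tz": 0.005, "turn": 0.08}, {"tx": -0.039, "ty": 0.017, "tz": 0.005, "turn": 0.09}, {"tx": -0.037, "ty": 0.02, "tz": 0.005, "turn": 0.08}, {"tx": -0.036, "ty": 0.023, "tz": 0.005, "turn": 0.09}]
[{"tx": -0.033, "ty": 0.027, "tz": 0.005, "turn": 0.08}]
```

{"api": "apply_moves", "payload": {
  "steps": [
    {"tx": -0.042,"ty": -0.008,"tz": 0.005,"turn": 0.08},
    {"tx": -0.042,"ty": -0.004,"tz": 0.005,"turn": 0.09},
    {"tx": -0.042,"tz": 0.005,"turn": 0.08},
    {"tx": -0.042,"ty": 0.003,"tz": 0.005,"turn": 0.09},
    {"tx": -0.042,"ty": 0.006,"tz": 0.005,"turn": 0.08}
  ]
}}

```text
invalid input
```

{"api": "apply_moves", "payload": {
  "steps": [
    {"tx": -0.041,"ty": 0.01,"tz": 0.006,"turn": 0.09},
    {"tx": -0.04,"ty": 0.014,"tz": 0.005,"turn": 0.08},
    {"tx": -0.039,"ty": 0.017,"tz": 0.005,"turn": 0.09},
    {"tx": -0.037,"ty": 0.02,"tz": 0.005,"turn": 0.08},
    {"tx": -0.036,"ty": 0.023,"tz": 0.005,"turn": 0.09}
  ]
}}

```text
invalid input
```

{"api": "apply_moves", "payload": {
  "steps": [
    {"tx": -0.033,"ty": 0.027,"tz": 0.005,"turn": 0.08}
  ]
}}

```text
invalid input
```

```bash
python3 plan.py .618 -.01 .011; python3 - <<'E'
from h import *
c=cam("wrist"); im=manip.read_camera("wrist"); 
q=proj(c,[(.618+.03*np.cos(a),-.01+.03*np.sin(a),.024) for a in np.linspace(0,6.28,40)])
cv2.polylines(im,[np.round(q*16).astype(np.int32)],True,(0,255,0),1,cv2.LINE_AA,4)
cv2.imwrite("pics/w1.png",im)
E
```

```text
at [0.3907 0.3964 0.2059] jaw 39.6 tilt 0.02 t 0.65 open 0.0853 F [ 1.2  0.4 -0.4] J [-0.59  0.35 -0.31  1.82  0.12  1.   -0.26]
[{"tx": -0.038, "ty": -0.007, "tz": 0.016}, {"tx": -0.038, "ty": -0.007, "tz": 0.016}, {"tx": -0.039, "ty": -0.007, "tz": 0.017}, {"tx": -0.038, "ty": -0.007, "tz": 0.016}, {"tx": -0.038, "ty": -0.007, "tz": 0.016}]
[{"tx": -0.038, "ty": -0.007, "tz": 0.016}, {"tx": -0.038, "ty": -0.007, "tz": 0.017}, {"tx": -0.038, "ty": -0.007, "tz": 0.016}, {"tx": -0.039, "ty": -0.007, "tz": 0.016}, {"tx": -0.038, "ty": -0.007, "tz": 0.016}]
[{"tx": -0.038, "ty": -0.007, "tz": 0.017}, {"tx": -0.038, "ty": -0.007, "tz": 0.016}]
```

View pics/w1.png

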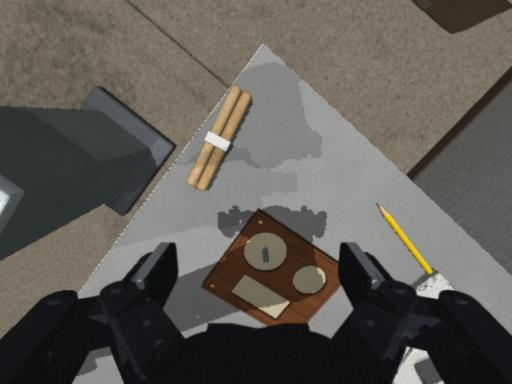

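The wrist view shows the finishing tray ahead. The calls were refused because every key has to be present, so nothing moved. I'll have the planner print full rows.

```bash
sed -i "s/json.dumps(\[.*/json.dumps([dict({k:float(v)+0.0 for k,v in r.items()},hand=HAND) for r in rows[i:i+5]]))/; s/^def state/HAND=float(([a[7:] for a in sys.argv if a.startswith('--hand=')]+[0])[0])\ndef state/" plan.py; python3 plan.py .618 -.01 .15 -14
```

```text
at [0.3958 0.3878 0.2046] jaw 38.8 tilt 0.42 t 0.7 open 0.0856 F [ 2.1 -6.2 -2. ] J [-0.59  0.35 -0.3   1.82  0.12  1.   -0.26]
[{"tx": -0.041, "ty": -0.007, "tz": 0.005, "turn": 0.08, "hand": 0.0}, {"tx": -0.041, "ty": -0.004, "tz": 0.005, "turn": 0.09, "hand": 0.0}, {"tx": -0.041, "ty": 0.001, "tz": 0.006, "turn": 0.08, "hand": 0.0}, {"tx": -0.042, "ty": 0.003, "tz": 0.005, "turn": 0.09, "hand": 0.0}, {"tx": -0.04, "ty": 0.007, "tz": 0.005, "turn": 0.08, "hand": 0.0}]
[{"tx": -0.041, "ty": 0.01, "tz": 0.005, "turn": 0.08, "hand": 0.0}, {"tx": -0.039, "ty": 0.014, "tz": 0.006, "turn": 0.09, "hand": 0.0}, {"tx": -0.037, "ty": 0.017, "tz": 0.005, "turn": 0.08, "hand": 0.0}, {"tx": -0.037, "ty": 0.02, "tz": 0.005, "turn": 0.08, "hand": 0.0}, {"tx": -0.034, "ty": 0.022, "tz": 0.005, "turn": 0.09, "hand": 0.0}]
[{"tx": -0.033, "ty": 0.026, "tz": 0.006, "turn": 0.08, "hand": 0.0}]
```

{"api": "apply_moves", "payload": {
  "steps": [
    {"tx": -0.041,"ty": -0.007,"tz": 0.005,"turn": 0.08,"hand": 0.0},
    {"tx": -0.041,"ty": -0.004,"tz": 0.005,"turn": 0.09,"hand": 0.0},
    {"tx": -0.041,"ty": 0.001,"tz": 0.006,"turn": 0.08,"hand": 0.0},
    {"tx": -0.042,"ty": 0.003,"tz": 0.005,"turn": 0.09,"hand": 0.0},
    {"tx": -0.04,"ty": 0.007,"tz": 0.005,"turn": 0.08,"hand": 0.0}
  ]
}}

```text
time_s: 1.2
eef_pos: [0.4945, 0.2181, 0.18]
orientation: [-0.0, 0.605, 0.796, -0.0]
ft_force: [1.1, 0.1, -0.0]
opening: 0.0852
```

{"api": "apply_moves", "payload": {
  "steps": [
    {"tx": -0.041,"ty": 0.01,"tz": 0.005,"turn": 0.08,"hand": 0.0},
    {"tx": -0.039,"ty": 0.014,"tz": 0.006,"turn": 0.09,"hand": 0.0},
    {"tx": -0.037,"ty": 0.017,"tz": 0.005,"turn": 0.08,"hand": 0.0},
    {"tx": -0.037,"ty": 0.02,"tz": 0.005,"turn": 0.08,"hand": 0.0},
    {"tx": -0.034,"ty": 0.022,"tz": 0.005,"turn": 0.09,"hand": 0.0}
  ]
}}

```text
time_s: 1.7
eef_pos: [0.5983, 0.0391, 0.1539]
orientation: [-0.0, 0.758, 0.653, -0.0]
ft_force: [0.0, -0.5, -0.5]
opening: 0.0857
```

{"api": "apply_moves", "payload": {
  "steps": [
    {"tx": -0.033,"ty": 0.026,"tz": 0.006,"turn": 0.08,"hand": 0.0},
    {"tx": 0,"ty": 0,"tz": 0,"turn": 0,"hand": 0.0},
    {"tx": 0,"ty": 0,"tz": 0,"turn": 0,"hand": 0.0}
  ]
}}

```text
time_s: 2.0
eef_pos: [0.6184, 0.0028, 0.1475]
orientation: [-0.0, 0.783, 0.622, -0.001]
ft_force: [-0.0, 0.7, 0.4]
opening: 0.0854
```

```bash
python3 - <<'E'
from h import *
c=cam("wrist"); im=manip.read_camera("wrist"); 
q=proj(c,[(.618+.03*np.cos(a),-.01+.03*np.sin(a),.024) for a in np.linspace(0,6.28,40)])
cv2.polylines(im,[np.round(q*16).astype(np.int32)],True,(0,255,0),1,cv2.LINE_AA,4)
cv2.imwrite("pics/w1.png",im)
E
python3 plan.py .618 -.01 .012
```

```text
at [0.6181 0.0049 0.1477] jaw -12.9 tilt 0.09 t 2.05 open 0.0852 F [ 0.4  0.5 -0.6] J [-0.08  0.5   0.04  1.72 -0.03  0.93 -0.25]
[{"tx": -0.004, "ty": 0.001, "tz": 0.034, "turn": 0.0, "hand": 0.0}, {"tx": -0.003, "ty": 0.001, "tz": 0.034, "turn": 0.0, "hand": 0.0}, {"tx": -0.004, "ty": 0.001, "tz": 0.034, "turn": 0.0, "hand": 0.0}, {"tx": -0.004, "ty": 0.0, "tz": 0.034, "turn": 0.0, "hand": 0.0}]
```

View pics/w1.png

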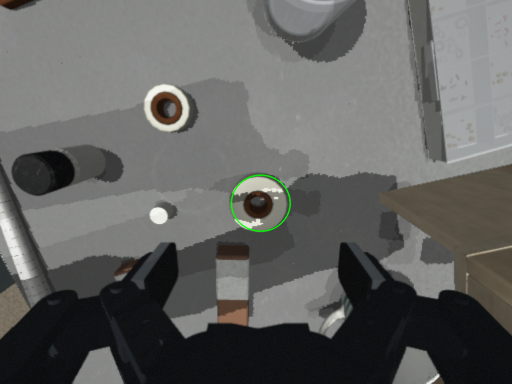

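```bash
python3 plan.py .618 -.0102 .007
```

```text
at [0.6181 0.0049 0.1477] jaw -12.9 tilt 0.09 t 2.05 open 0.0852 F [ 0.4  0.5 -0.6] J [-0.08  0.5   0.04  1.72 -0.03  0.93 -0.25]
[{"tx": -0.004, "ty": 0.001, "tz": 0.035, "turn": 0.0, "hand": 0.0}, {"tx": -0.003, "ty": 0.001, "tz": 0.035, "turn": 0.0, "hand": 0.0}, {"tx": -0.004, "ty": 0.001, "tz": 0.036, "turn": 0.0, "hand": 0.0}, {"tx": -0.004, "ty": 0.0, "tz": 0.035, "turn": 0.0, "hand": 0.0}]
```

{"api": "apply_moves", "payload": {
  "steps": [
    {"tx": -0.015,"ty": 0.003,"tz": 0.02,"turn": 0,"hand": 0},
    {"tx": 0,"ty": 0,"tz": 0.035,"turn": 0,"hand": 0},
    {"tx": 0,"ty": 0,"tz": 0.035,"turn": 0,"hand": 0},
    {"tx": 0,"ty": 0,"tz": 0.03,"turn": 0,"hand": 0},
    {"tx": 0,"ty": 0,"tz": 0,"turn": 0,"hand": 0}
  ]
}}

```text
time_s: 2.55
eef_pos: [0.6137, -0.0085, 0.0241]
orientation: [-0.003, 0.781, 0.624, -0.003]
ft_force: [-1.2, 0.8, -0.4]
opening: 0.085
```

```bash
python3 plan.py .618 -.0102 .007
```

```text
at [ 0.6137 -0.0085  0.0241] jaw -12.7 tilt 0.51 t 2.55 open 0.085 F [-1.2  0.8 -0.4] J [-0.06  0.67  0.04  1.78 -0.04  0.71 -0.22]
[{"tx": -0.0007, "ty": 0.0048, "tz": 0.0171, "turn": 0.0, "hand": 0.0}]
```

{"api": "apply_moves", "payload": {
  "steps": [
    {"tx": 0,"ty": 0,"tz": 0.015,"turn": 0,"hand": 0},
    {"tx": 0,"ty": 0,"tz": 0,"turn": 0,"hand": 0},
    {"tx": 0,"ty": 0,"tz": 0,"turn": 0,"hand": 0}
  ]
}}

```text
time_s: 2.85
eef_pos: [0.619, -0.0107, 0.0144]
orientation: [0.0, 0.782, 0.623, 0.001]
ft_force: [-0.7, 0.6, 0.4]
opening: 0.0854
```

```bash
python3 plan.py .618 -.0102 .007
```

```text
at [ 0.619  -0.0107  0.0144] jaw -12.9 tilt 0.09 t 2.85 open 0.0854 F [-0.7  0.6  0.4] J [-0.05  0.69  0.04  1.77 -0.04  0.68 -0.22]
[{"tx": 0.0003, "ty": -0.0011, "tz": 0.0074, "turn": 0.0, "hand": 0.0}]
```

{"api": "apply_moves", "payload": {
  "steps": [
    {"tx": 0,"ty": 0,"tz": 0.007,"turn": 0,"hand": 0},
    {"tx": 0,"ty": 0,"tz": 0,"turn": 0,"hand": 0},
    {"tx": 0,"ty": 0,"tz": 0,"turn": 0,"hand": 1},
    {"tx": 0,"ty": 0,"tz": 0,"turn": 0,"hand": 1},
    {"tx": 0,"ty": 0,"tz": 0,"turn": 0,"hand": 1}
  ],
  "newtons": 40
}}

```text
time_s: 3.35
eef_pos: [0.6183, -0.0112, 0.0072]
orientation: [-0.0, 0.782, 0.623, 0.0]
ft_force: [-2.6, -0.0, 5.9]
opening: 0.0592
```

{"api": "apply_moves", "payload": {
  "steps": [
    {"tx": 0,"ty": 0,"tz": 0,"turn": 0,"hand": 1},
    {"tx": 0,"ty": 0,"tz": 0,"turn": 0,"hand": 1},
    {"tx": 0,"ty": 0,"tz": 0,"turn": 0,"hand": 1}
  ]
}}

```text
time_s: 3.65
eef_pos: [0.6182, -0.0112, 0.0072]
orientation: [0.0, 0.782, 0.623, 0.0]
ft_force: [-2.9, -0.5, 5.9]
opening: 0.0588
```

```bash
python3 plan.py .5033 -.2685 .12 -14 --hand=1
```

```text
at [ 0.6182 -0.0112  0.0072] jaw -13.0 tilt 0.01 t 3.65 open 0.0588 F [-2.9 -0.5  5.9] J [-0.05  0.7   0.04  1.77 -0.04  0.67 -0.22]
[{"tx": -0.04, "ty": -0.008, "tz": -0.016, "turn": 0.0, "hand": 1.0}, {"tx": -0.039, "ty": -0.008, "tz": -0.016, "turn": 0.01, "hand": 1.0}, {"tx": -0.04, "ty": -0.007, "tz": -0.016, "turn": 0.0, "hand": 1.0}, {"tx": -0.039, "ty": -0.007, "tz": -0.016, "turn": 0.0, "hand": 1.0}, {"tx": -0.04, "ty": -0.008, "tz": -0.017, "turn": 0.0, "hand": 1.0}]
[{"tx": -0.039, "ty": -0.007, "tz": -0.016, "turn": 0.01, "hand": 1.0}, {"tx": -0.04, "ty": -0.007, "tz": -0.016, "turn": 0.0, "hand": 1.0}]
```

{"api": "apply_moves", "payload": {
  "steps": [
    {"tx": 0,"ty": 0,"tz": -0.03,"turn": 0,"hand": 1},
    {"tx": 0,"ty": 0,"tz": -0.04,"turn": 0,"hand": 1},
    {"tx": 0,"ty": 0,"tz": -0.043,"turn": 0,"hand": 1},
    {"tx": 0,"ty": 0,"tz": 0,"turn": 0,"hand": 1}
  ]
}}

```text
time_s: 4.05
eef_pos: [0.6232, -0.0113, 0.1262]
orientation: [0.004, 0.782, 0.623, 0.005]
ft_force: [1.6, -0.0, 0.6]
opening: 0.0589
```

```bash
python3 plan.py .5033 -.2685 .12 -14 --hand=1
```

```text
at [ 0.6232 -0.0113  0.1262] jaw -13.0 tilt 0.68 t 4.05 open 0.0589 F [ 1.6 -0.   0.6] J [-0.06  0.53  0.05  1.73 -0.03  0.87 -0.23]
[{"tx": -0.04, "ty": -0.008, "tz": 0.001, "turn": 0.0, "hand": 1.0}, {"tx": -0.039, "ty": -0.009, "tz": 0.0, "turn": 0.01, "hand": 1.0}, {"tx": -0.04, "ty": -0.008, "tz": 0.001, "turn": 0.0, "hand": 1.0}, {"tx": -0.04, "ty": -0.008, "tz": 0.001, "turn": 0.0, "hand": 1.0}, {"tx": -0.04, "ty": -0.008, "tz": 0.0, "turn": 0.0, "hand": 1.0}]
[{"tx": -0.039, "ty": -0.008, "tz": 0.001, "turn": 0.01, "hand": 1.0}, {"tx": -0.04, "ty": -0.008, "tz": 0.001, "turn": 0.0, "hand": 1.0}]
```

{"api": "apply_moves", "payload": {
  "steps": [
    {"tx": -0.025,"ty": -0.005,"tz": 0,"turn": 0,"hand": 1},
    {"tx": -0.045,"ty": -0.009,"tz": 0,"turn": 0,"hand": 1},
    {"tx": -0.045,"ty": -0.009,"tz": 0,"turn": 0,"hand": 1},
    {"tx": -0.045,"ty": -0.009,"tz": 0,"turn": 0,"hand": 1},
    {"tx": -0.045,"ty": -0.008,"tz": 0,"turn": 0,"hand": 1}
  ]
}}

```text
time_s: 4.55
eef_pos: [0.532, -0.2033, 0.119]
orientation: [-0.0, 0.782, 0.623, -0.0]
ft_force: [0.9, 0.9, -1.5]
opening: 0.0588
```

{"api": "apply_moves", "payload": {
  "steps": [
    {"tx": -0.045,"ty": -0.008,"tz": 0,"turn": 0,"hand": 1},
    {"tx": -0.027,"ty": -0.005,"tz": 0,"turn": 0,"hand": 1},
    {"tx": 0,"ty": 0,"tz": 0,"turn": 0,"hand": 1},
    {"tx": 0,"ty": 0,"tz": 0,"turn": 0,"hand": 1}
  ]
}}

```text
time_s: 4.95
eef_pos: [0.5039, -0.2698, 0.1189]
orientation: [-0.0, 0.783, 0.622, -0.0]
ft_force: [-0.1, 1.3, -0.8]
opening: 0.0588
```

```bash
python3 plan.py .5033 -.2685 .07 -14 --hand=1;  python3 - <<'E'
from h import *
im=manip.read_camera("wrist"); cv2.imwrite("pics/w2.png",im)
E
```

```text
at [ 0.5039 -0.2698  0.1189] jaw -13.1 tilt 0.03 t 4.95 open 0.0588 F [-0.1  1.3 -0.8] J [ 0.37  0.47  0.1   1.86 -0.06  0.82  0.27]
[{"tx": 0.001, "ty": 0.0, "tz": 0.024, "turn": 0.01, "hand": 1.0}, {"tx": 0.0, "ty": -0.001, "tz": 0.025, "turn": 0.01, "hand": 1.0}]
```

View pics/w2.png

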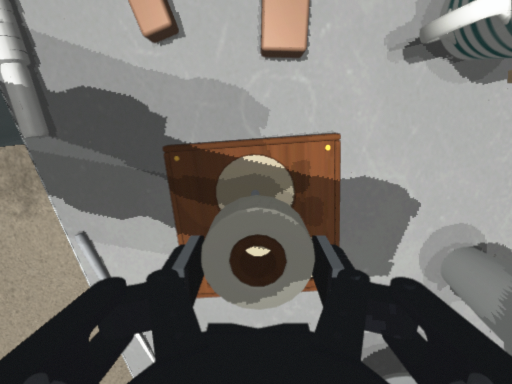

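The wheel is held level between the fingers, centred at (258,257), over the round recess. Lowering.

{"api": "apply_moves", "payload": {
  "steps": [
    {"tx": 0.001,"ty": 0,"tz": 0.03,"turn": 0,"hand": 1},
    {"tx": 0,"ty": 0,"tz": 0.03,"turn": 0,"hand": 1},
    {"tx": 0,"ty": 0,"tz": 0.02,"turn": 0,"hand": 1},
    {"tx": 0,"ty": 0,"tz": 0,"turn": 0,"hand": 1},
    {"tx": 0,"ty": 0,"tz": 0,"turn": 0,"hand": 1}
  ]
}}

```text
time_s: 5.5
eef_pos: [0.5053, -0.2667, 0.0392]
orientation: [-0.001, 0.782, 0.624, 0.0]
ft_force: [-0.2, 0.2, -0.2]
opening: 0.0588
```

```bash
python3 plan.py .5033 -.2685 .0140 -14 --hand=1
```

```text
at [ 0.5053 -0.2667  0.0392] jaw -12.8 tilt 0.06 t 5.5 open 0.0588 F [-0.2  0.2 -0.2] J [ 0.38  0.59  0.08  1.89 -0.07  0.67  0.28]
[{"tx": -0.0022, "ty": -0.0016, "tz": 0.0252, "turn": 0.02, "hand": 1.0}]
```

{"api": "apply_moves", "payload": {
  "steps": [
    {"tx": -0.002,"ty": -0.002,"tz": 0.012,"turn": 0,"hand": 1},
    {"tx": 0,"ty": 0,"tz": 0.012,"turn": 0,"hand": 1},
    {"tx": 0,"ty": 0,"tz": 0,"turn": 0,"hand": 1},
    {"tx": 0,"ty": 0,"tz": 0,"turn": 0,"hand": 1}
  ]
}}

```text
time_s: 5.9
eef_pos: [0.502, -0.2697, 0.015]
orientation: [-0.0, 0.782, 0.623, -0.0]
ft_force: [-0.3, 0.2, -0.1]
opening: 0.0585
```

{"api": "apply_moves", "payload": {
  "steps": [
    {"tx": 0.001,"ty": 0.001,"tz": 0.0015,"turn": 0,"hand": 1},
    {"tx": 0,"ty": 0,"tz": 0,"turn": 0,"hand": 1}
  ]
}}

```text
time_s: 6.1
eef_pos: [0.504, -0.2689, 0.014]
orientation: [0.0, 0.782, 0.623, 0.0]
ft_force: [0.1, 0.1, -0.4]
opening: 0.0588
```

{"api": "apply_moves", "payload": {
  "steps": [
    {"tx": 0,"ty": 0,"tz": 0,"turn": 0,"hand": 0},
    {"tx": 0,"ty": 0,"tz": 0,"turn": 0,"hand": 0},
    {"tx": 0,"ty": 0,"tz": 0,"turn": 0,"hand": 0},
    {"tx": 0,"ty": 0,"tz": 0,"turn": 0,"hand": 0}
  ]
}}

```text
time_s: 6.5
eef_pos: [0.5035, -0.2691, 0.0139]
orientation: [0.0, 0.782, 0.623, 0.0]
ft_force: [-0.3, -0.1, 0.1]
opening: 0.0852
```

{"api": "apply_moves", "payload": {
  "steps": [
    {"tx": 0,"ty": 0,"tz": -0.02,"turn": 0,"hand": 0},
    {"tx": 0,"ty": 0,"tz": -0.03,"turn": 0,"hand": 0},
    {"tx": 0,"ty": 0,"tz": -0.035,"turn": 0,"hand": 0},
    {"tx": 0,"ty": 0,"tz": -0.02,"turn": 0,"hand": 0}
  ]
}}

```text
time_s: 6.9
eef_pos: [0.5046, -0.2696, 0.1214]
orientation: [0.001, 0.782, 0.623, 0.001]
ft_force: [0.9, -0.4, -0.1]
opening: 0.0858
```

```bash
python3 plan.py .5673 -.1073 .10 -14;  python3 - <<'E'
from h import *
im=manip.read_camera("wrist"); cv2.imwrite("pics/w3.png",im)
E
```

```text
at [ 0.5046 -0.2696  0.1214] jaw -13.0 tilt 0.18 t 6.9 open 0.0858 F [ 0.9 -0.4 -0.1] J [ 0.37  0.46  0.1   1.86 -0.06  0.82  0.27]
[{"tx": 0.043, "ty": 0.006, "tz": 0.005, "turn": 0.0, "hand": 0.0}, {"tx": 0.043, "ty": 0.006, "tz": 0.006, "turn": 0.01, "hand": 0.0}, {"tx": 0.043, "ty": 0.006, "tz": 0.005, "turn": 0.0, "hand": 0.0}, {"tx": 0.043, "ty": 0.006, "tz": 0.005, "turn": 0.01, "hand": 0.0}]
```

View pics/w3.png

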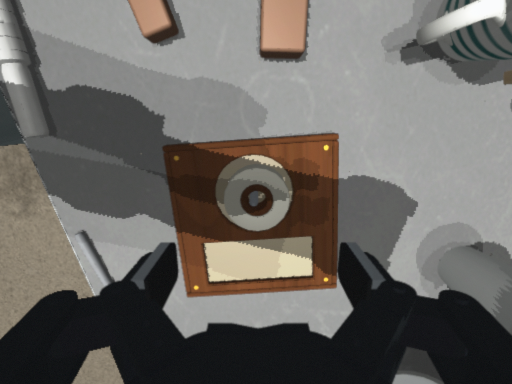

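The large wheel sits over the post at (255,198). Moving to the long bar.

{"api": "apply_moves", "payload": {
  "steps": [
    {"tx": 0.03,"ty": 0.005,"tz": 0,"turn": 0,"hand": 0},
    {"tx": 0.045,"ty": 0.006,"tz": 0.004,"turn": 0.01,"hand": 0},
    {"tx": 0.045,"ty": 0.006,"tz": 0.007,"turn": 0.01,"hand": 0},
    {"tx": 0.045,"ty": 0.006,"tz": 0.01,"turn": 0,"hand": 0},
    {"tx": 0.007,"ty": 0.001,"tz": 0,"turn": 0,"hand": 0}
  ]
}}

```text
time_s: 7.45
eef_pos: [0.5681, -0.0989, 0.0965]
orientation: [-0.002, 0.786, 0.619, 0.001]
ft_force: [-0.8, 0.3, -0.1]
opening: 0.0851
```

{"api": "apply_moves", "payload": {
  "steps": [
    {"tx": 0,"ty": 0,"tz": 0,"turn": 0,"hand": 0},
    {"tx": 0,"ty": 0,"tz": 0,"turn": 0,"hand": 0}
  ]
}}

```text
time_s: 7.65
eef_pos: [0.5663, -0.1087, 0.0977]
orientation: [0.0, 0.789, 0.615, -0.001]
ft_force: [-0.6, -0.6, 1.2]
opening: 0.0853
```

```bash
python3 plan.py .5673 -.1073 .011 -14.3;  python3 - <<'E'
from fit import *
c=cam("wrist");im=manip.read_camera("wrist"); 
for m,x in [(box(.1,.036,0,.028),(.5673,-.1073,-1.82))]:
    q=proj(c,m@R.from_rotvec([0,0,x[2]]).as_matrix().T+[x[0],x[1],0])
    cv2.polylines(im,[cv2.convexHull(np.round(q*16).astype(np.int32))],True,(0,255,0),1,cv2.LINE_AA,4)
cv2.imwrite("pics/w4.png",im)
E
```

```text
at [ 0.5663 -0.1087  0.0977] jaw -14.1 tilt 0.07 t 7.65 open 0.0853 F [-0.6 -0.6  1.2] J [ 0.09  0.5   0.07  1.86 -0.04  0.78 -0.07]
[{"tx": 0.001, "ty": 0.0, "tz": 0.043, "turn": 0.0, "hand": 0.0}, {"tx": 0.001, "ty": 0.001, "tz": 0.044, "turn": 0.0, "hand": 0.0}]
```

View pics/w4.png

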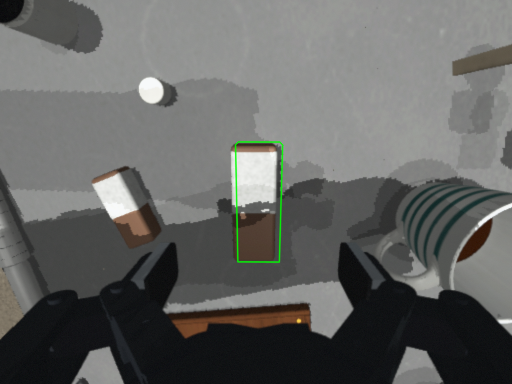

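```bash
python3 - <<'E'
from fit import *
im=cv2.imread("pics/top0.png"); c=cam("top")
cv2.imwrite("pics/m.png",cv2.resize(im[110:215,280:360],None,fx=6,fy=6,interpolation=cv2.INTER_CUBIC))
print(unproj(c,[(330,163),(328,166),(322,160)],.03).round(3),unproj(c,[(330,163)],.08).round(3))
print(proj(c,[(.5663+.057*.97,-.1087-.057*.244,0.02)]))
E
```

```text
[[ 0.654 -0.172  0.03 ]
 [ 0.647 -0.166  0.03 ]
 [ 0.662 -0.152  0.03 ]] [[ 0.643 -0.162  0.08 ]]
[[310.53243842 176.74249869]]
```

View pics/m.png

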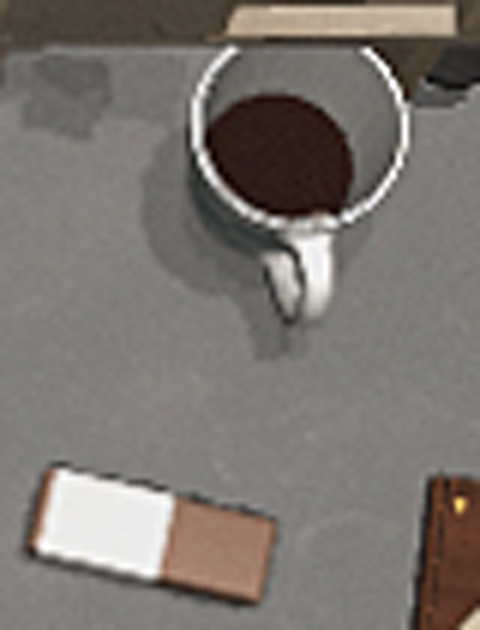

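{"api": "apply_moves", "payload": {
  "steps": [
    {"tx": 0.001,"ty": 0.001,"tz": 0.03,"turn": 0,"hand": 0},
    {"tx": 0,"ty": 0,"tz": 0.03,"turn": 0,"hand": 0},
    {"tx": 0,"ty": 0,"tz": 0.02,"turn": 0,"hand": 0},
    {"tx": 0,"ty": 0,"tz": 0,"turn": 0,"hand": 0},
    {"tx": 0,"ty": 0,"tz": 0,"turn": 0,"hand": 0}
  ]
}}

```text
time_s: 8.2
eef_pos: [0.5676, -0.1085, 0.0181]
orientation: [0.0, 0.789, 0.614, -0.0]
ft_force: [-0.4, 0.1, -0.6]
opening: 0.0858
```

```bash
python3 plan.py .5673 -.1073 .011 -14.3
```

```text
at [ 0.5676 -0.1085  0.0181] jaw -14.2 tilt 0.05 t 8.2 open 0.0858 F [-0.4  0.1 -0.6] J [ 0.1   0.63  0.06  1.88 -0.05  0.64 -0.06]
[{"tx": 0.0011, "ty": -0.0006, "tz": 0.0071, "turn": 0.0, "hand": 0.0}]
```

{"api": "apply_moves", "payload": {
  "steps": [
    {"tx": 0.001,"ty": 0,"tz": 0.007,"turn": 0,"hand": 0},
    {"tx": 0,"ty": 0,"tz": 0,"turn": 0,"hand": 1},
    {"tx": 0,"ty": 0,"tz": 0,"turn": 0,"hand": 1},
    {"tx": 0,"ty": 0,"tz": 0,"turn": 0,"hand": 1},
    {"tx": 0,"ty": 0,"tz": 0,"turn": 0,"hand": 1}
  ],
  "newtons": 60
}}

```text
time_s: 8.7
eef_pos: [0.5687, -0.1056, 0.0116]
orientation: [0.0, 0.788, 0.615, 0.0]
ft_force: [0.1, 0.5, -1.6]
opening: 0.0342
```

{"api": "apply_moves", "payload": {
  "steps": [
    {"tx": 0,"ty": 0,"tz": 0,"turn": 0,"hand": 1},
    {"tx": 0,"ty": 0,"tz": 0,"turn": 0,"hand": 1},
    {"tx": 0,"ty": 0,"tz": 0,"turn": 0,"hand": 1}
  ]
}}

```text
time_s: 9.0
eef_pos: [0.5687, -0.1056, 0.0115]
orientation: [0.0, 0.788, 0.615, 0.0]
ft_force: [-1.8, 0.4, 6.7]
opening: 0.0344
```

{"api": "apply_moves", "payload": {
  "steps": [
    {"tx": 0,"ty": 0,"tz": -0.02,"turn": 0,"hand": 1},
    {"tx": 0,"ty": 0,"tz": -0.03,"turn": 0,"hand": 1},
    {"tx": 0,"ty": 0,"tz": -0.03,"turn": 0,"hand": 1},
    {"tx": 0,"ty": 0,"tz": -0.01,"turn": 0,"hand": 1},
    {"tx": 0,"ty": 0,"tz": 0,"turn": 0,"hand": 1}
  ]
}}

```text
time_s: 9.5
eef_pos: [0.5694, -0.1058, 0.102]
orientation: [0.001, 0.789, 0.615, 0.001]
ft_force: [0.8, -0.4, -2.5]
opening: 0.0345
```

```bash
python3 plan.py .4919 -.3396 .105 81 --hand=1
```

```text
at [ 0.5694 -0.1058  0.102 ] jaw -14.1 tilt 0.18 t 9.5 open 0.0345 F [ 0.8 -0.4 -2.5] J [ 0.09  0.5   0.07  1.85 -0.04  0.79 -0.07]
[{"tx": -0.022, "ty": -0.002, "tz": 0.0, "turn": 0.13, "hand": 1.0}, {"tx": -0.023, "ty": 0.002, "tz": -0.001, "turn": 0.14, "hand": 1.0}, {"tx": -0.022, "ty": 0.004, "tz": 0.0, "turn": 0.13, "hand": 1.0}, {"tx": -0.021, "ty": 0.007, "tz": 0.0, "turn": 0.14, "hand": 1.0}, {"tx": -0.02, "ty": 0.01, "tz": 0.0, "turn": 0.13, "hand": 1.0}]
[{"tx": -0.018, "ty": 0.013, "tz": -0.001, "turn": 0.14, "hand": 1.0}, {"tx": -0.017, "ty": 0.015, "tz": 0.0, "turn": 0.13, "hand": 1.0}, {"tx": -0.015, "ty": 0.017, "tz": 0.0, "turn": 0.14, "hand": 1.0}, {"tx": -0.012, "ty": 0.019, "tz": -0.001, "turn": 0.13, "hand": 1.0}, {"tx": -0.009, "ty": 0.02, "tz": 0.0, "turn": 0.14, "hand": 1.0}]
[{"tx": -0.007, "ty": 0.021, "tz": 0.0, "turn": 0.13, "hand": 1.0}]
```

{"api": "apply_moves", "payload": {
  "steps": [
    {"tx": -0.022,"ty": -0.002,"tz": 0,"turn": 0.13,"hand": 1},
    {"tx": -0.023,"ty": 0.002,"tz": 0,"turn": 0.14,"hand": 1},
    {"tx": -0.022,"ty": 0.004,"tz": 0,"turn": 0.13,"hand": 1},
    {"tx": -0.021,"ty": 0.007,"tz": 0,"turn": 0.14,"hand": 1},
    {"tx": -0.02,"ty": 0.01,"tz": 0,"turn": 0.13,"hand": 1}
  ]
}}

```text
time_s: 10.0
eef_pos: [0.531, -0.2122, 0.0985]
orientation: [-0.001, 0.948, 0.319, -0.002]
ft_force: [-0.2, -0.6, -1.5]
opening: 0.0347
```

{"api": "apply_moves", "payload": {
  "steps": [
    {"tx": -0.018,"ty": 0.013,"tz": 0,"turn": 0.14,"hand": 1},
    {"tx": -0.017,"ty": 0.015,"tz": 0,"turn": 0.13,"hand": 1},
    {"tx": -0.015,"ty": 0.017,"tz": 0,"turn": 0.14,"hand": 1},
    {"tx": -0.012,"ty": 0.019,"tz": 0,"turn": 0.13,"hand": 1},
    {"tx": -0.009,"ty": 0.02,"tz": 0,"turn": 0.14,"hand": 1}
  ]
}}

```text
time_s: 10.5
eef_pos: [0.4961, -0.3184, 0.0985]
orientation: [-0.0, 1.0, -0.015, -0.002]
ft_force: [0.7, -0.5, -1.9]
opening: 0.0348
```

{"api": "apply_moves", "payload": {
  "steps": [
    {"tx": -0.007,"ty": 0.021,"tz": 0,"turn": 0.13,"hand": 1},
    {"tx": 0,"ty": 0,"tz": 0,"turn": 0,"hand": 1},
    {"tx": 0,"ty": 0,"tz": 0,"turn": 0,"hand": 1},
    {"tx": 0,"ty": 0,"tz": 0,"turn": 0,"hand": 1}
  ]
}}

```text
time_s: 10.9
eef_pos: [0.4903, -0.3373, 0.0994]
orientation: [-0.001, 0.997, -0.076, -0.001]
ft_force: [-0.3, -0.0, -2.3]
opening: 0.0342
```

```bash
python3 plan.py .4919 -.3396 .105 81 --hand=1;  python3 - <<'E'
from h import *
im=manip.read_camera("wrist"); cv2.imwrite("pics/w5.png",im)
E
```

```text
at [ 0.4903 -0.3373  0.0994] jaw -98.7 tilt 0.14 t 10.9 open 0.0342 F [-0.3 -0.  -2.3] J [ 0.22  0.57  0.45  1.82 -0.32  0.83 -0.9 ]
[{"tx": 0.002, "ty": 0.002, "tz": -0.0056, "turn": 0.0, "hand": 1.0}]
```

View pics/w5.png

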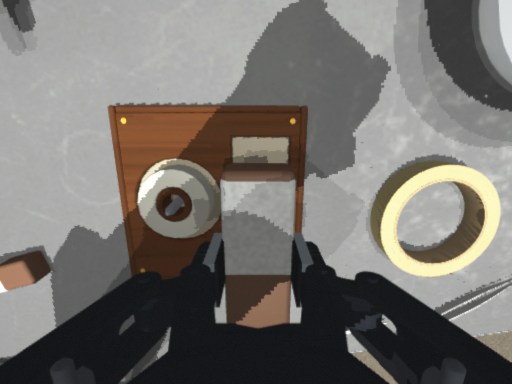

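Bar held straight (column 258), its bay visible at (262,150). I'll lower it, then open only partly so that a finger doesn't push the wheel.

{"api": "apply_moves", "payload": {
  "steps": [
    {"tx": 0.004,"ty": 0.002,"tz": 0.03,"turn": 0,"hand": 1},
    {"tx": 0,"ty": 0,"tz": 0.02,"turn": 0,"hand": 1},
    {"tx": 0,"ty": 0,"tz": 0.01,"turn": 0,"hand": 1},
    {"tx": 0,"ty": 0,"tz": 0,"turn": 0,"hand": 1},
    {"tx": 0,"ty": 0,"tz": 0,"turn": 0,"hand": 1}
  ]
}}

```text
time_s: 11.45
eef_pos: [0.4944, -0.3415, 0.0412]
orientation: [0.0, 0.997, -0.077, 0.0]
ft_force: [0.5, 0.0, -2.7]
opening: 0.0348
```

```bash
python3 plan.py .494 -.340 .0175 81 --hand=1
```

```text
at [ 0.4944 -0.3415  0.0412] jaw -98.9 tilt 0.02 t 11.45 open 0.0348 F [ 0.5  0.  -2.7] J [ 0.25  0.66  0.41  1.82 -0.37  0.73 -0.86]
[{"tx": -0.0006, "ty": -0.0015, "tz": 0.0237, "turn": 0.0, "hand": 1.0}]
```

{"api": "apply_moves", "payload": {
  "steps": [
    {"tx": 0,"ty": -0.0015,"tz": 0.012,"turn": 0,"hand": 1},
    {"tx": 0,"ty": 0,"tz": 0.009,"turn": 0,"hand": 1},
    {"tx": 0,"ty": 0,"tz": 0,"turn": 0,"hand": 1},
    {"tx": 0,"ty": 0,"tz": 0,"turn": 0,"hand": 1}
  ]
}}

```text
time_s: 11.85
eef_pos: [0.4939, -0.34, 0.0195]
orientation: [-0.0, 0.997, -0.078, -0.0]
ft_force: [-0.4, -0.3, -2.0]
opening: 0.0344
```

{"api": "apply_moves", "payload": {
  "steps": [
    {"tx": 0,"ty": 0,"tz": 0.002,"turn": 0,"hand": 1},
    {"tx": 0,"ty": 0,"tz": 0,"turn": 0,"hand": 1}
  ]
}}

```text
time_s: 12.05
eef_pos: [0.4943, -0.3402, 0.0178]
orientation: [0.0, 0.997, -0.078, 0.0]
ft_force: [-0.5, -0.6, -1.3]
opening: 0.0349
```

{"api": "apply_moves", "payload": {
  "steps": [
    {"tx": 0,"ty": 0,"tz": 0,"turn": 0,"hand": 0.47},
    {"tx": 0,"ty": 0,"tz": 0,"turn": 0,"hand": 0.47},
    {"tx": 0,"ty": 0,"tz": 0,"turn": 0,"hand": 0.47}
  ]
}}

```text
time_s: 12.35
eef_pos: [0.4945, -0.3404, 0.0182]
orientation: [0.0, 0.997, -0.078, 0.0]
ft_force: [-0.1, 1.4, -0.1]
opening: 0.0456
```

{"api": "apply_moves", "payload": {
  "steps": [
    {"tx": 0,"ty": 0,"tz": -0.015,"turn": 0,"hand": 0.47},
    {"tx": 0,"ty": 0,"tz": -0.02,"turn": 0,"hand": 0.47},
    {"tx": 0,"ty": 0,"tz": -0.04,"turn": 0,"hand": 0.2},
    {"tx": 0,"ty": 0,"tz": -0.03,"turn": 0,"hand": 0}
  ]
}}

```text
time_s: 12.75
eef_pos: [0.4945, -0.3407, 0.1256]
orientation: [0.0, 0.997, -0.078, 0.001]
ft_force: [0.9, -0.8, -0.1]
opening: 0.0725
```

```bash
python3 - <<'E'
from h import *
im=manip.read_camera("wrist"); cv2.imwrite("pics/w6.png",im)
E
python3 plan.py .5543 .102 .13 0
```

```text
at [ 0.4972 -0.3428  0.1307] jaw -98.9 tilt 0.53 t 12.8 open 0.0793 F [ 0.4 -0.6  2.8] J [ 0.2   0.53  0.47  1.79 -0.3   0.88 -0.92]
[{"tx": -0.001, "ty": -0.041, "tz": 0.0, "turn": 0.13, "hand": 0.0}, {"tx": -0.007, "ty": -0.04, "tz": 0.0, "turn": 0.13, "hand": 0.0}, {"tx": -0.011, "ty": -0.039, "tz": 0.0, "turn": 0.13, "hand": 0.0}, {"tx": -0.017, "ty": -0.037, "tz": 0.0, "turn": 0.12, "hand": 0.0}, {"tx": -0.021, "ty": -0.035, "tz": 0.0, "turn": 0.13, "hand": 0.0}]
[{"tx": -0.025, "ty": -0.032, "tz": 0.0, "turn": 0.13, "hand": 0.0}, {"tx": -0.029, "ty": -0.029, "tz": -0.001, "turn": 0.13, "hand": 0.0}, {"tx": -0.033, "ty": -0.024, "tz": 0.0, "turn": 0.13, "hand": 0.0}, {"tx": -0.035, "ty": -0.02, "tz": 0.0, "turn": 0.13, "hand": 0.0}, {"tx": -0.038, "ty": -0.015, "tz": 0.0, "turn": 0.13, "hand": 0.0}]
[{"tx": -0.04, "ty": -0.011, "tz": 0.0, "turn": 0.12, "hand": 0.0}]
```

View pics/w6.png

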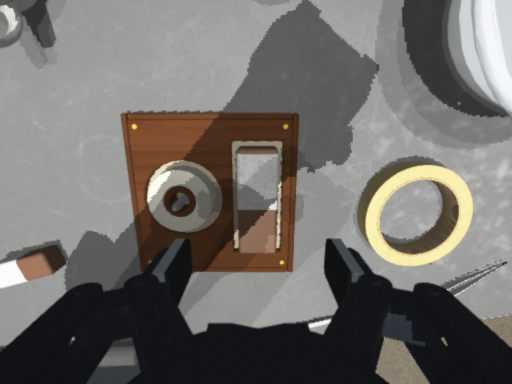

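The long bar is flat in its bay with a margin all round, and the wheel is on the post. Now the small wheel.

```bash
sed -i "s/dth-=np.sign(dth)\*np.pi/dth-=np.sign(dth)*np.pi/" plan.py; python3 plan.py .5543 .102 .12 -10 --long
```

```text
at [ 0.4972 -0.3428  0.1307] jaw -98.9 tilt 0.53 t 12.8 open 0.0793 F [ 0.4 -0.6  2.8] J [ 0.2   0.53  0.47  1.79 -0.3   0.88 -0.92]
[{"tx": -0.001, "ty": -0.037, "tz": 0.001, "turn": 0.13, "hand": 0.0}, {"tx": -0.006, "ty": -0.037, "tz": 0.001, "turn": 0.13, "hand": 0.0}, {"tx": -0.011, "ty": -0.036, "tz": 0.0, "turn": 0.14, "hand": 0.0}, {"tx": -0.015, "ty": -0.034, "tz": 0.001, "turn": 0.13, "hand": 0.0}, {"tx": -0.02, "ty": -0.032, "tz": 0.001, "turn": 0.13, "hand": 0.0}]
[{"tx": -0.024, "ty": -0.029, "tz": 0.001, "turn": 0.13, "hand": 0.0}, {"tx": -0.027, "ty": -0.025, "tz": 0.0, "turn": 0.14, "hand": 0.0}, {"tx": -0.031, "ty": -0.022, "tz": 0.001, "turn": 0.13, "hand": 0.0}, {"tx": -0.033, "ty": -0.017, "tz": 0.001, "turn": 0.13, "hand": 0.0}, {"tx": -0.035, "ty": -0.013, "tz": 0.001, "turn": 0.13, "hand": 0.0}]
[{"tx": -0.036, "ty": -0.008, "tz": 0.0, "turn": 0.14, "hand": 0.0}, {"tx": -0.037, "ty": -0.003, "tz": 0.001, "turn": 0.13, "hand": 0.0}]
```

Here "short" happens to be +88.9°, so dropping --long gives the other way.

```bash
python3 plan.py .5543 .102 .12 -10; 
```

```text
at [ 0.4972 -0.3428  0.1307] jaw -98.9 tilt 0.53 t 12.8 open 0.0793 F [ 0.4 -0.6  2.8] J [ 0.2   0.53  0.47  1.79 -0.3   0.88 -0.92]
[{"tx": -0.001, "ty": -0.037, "tz": 0.001, "turn": -0.13, "hand": 0.0}, {"tx": 0.004, "ty": -0.038, "tz": 0.001, "turn": -0.13, "hand": 0.0}, {"tx": 0.008, "ty": -0.036, "tz": 0.0, "turn": -0.13, "hand": 0.0}, {"tx": 0.014, "ty": -0.035, "tz": 0.001, "turn": -0.13, "hand": 0.0}, {"tx": 0.017, "ty": -0.033, "tz": 0.001, "turn": -0.13, "hand": 0.0}]
[{"tx": 0.022, "ty": -0.03, "tz": 0.001, "turn": -0.13, "hand": 0.0}, {"tx": 0.025, "ty": -0.028, "tz": 0.0, "turn": -0.13, "hand": 0.0}, {"tx": 0.029, "ty": -0.023, "tz": 0.001, "turn": -0.12, "hand": 0.0}, {"tx": 0.032, "ty": -0.02, "tz": 0.001, "turn": -0.13, "hand": 0.0}, {"tx": 0.034, "ty": -0.016, "tz": 0.001, "turn": -0.13, "hand": 0.0}]
[{"tx": 0.035, "ty": -0.012, "tz": 0.0, "turn": -0.13, "hand": 0.0}, {"tx": 0.037, "ty": -0.006, "tz": 0.001, "turn": -0.13, "hand": 0.0}]
```

{"api": "apply_moves", "payload": {
  "steps": [
    {"tx": -0.001,"ty": -0.037,"tz": 0.001,"turn": -0.13,"hand": 0.0},
    {"tx": 0.004,"ty": -0.038,"tz": 0.001,"turn": -0.13,"hand": 0.0},
    {"tx": 0.008,"ty": -0.036,"tz": 0.0,"turn": -0.13,"hand": 0.0},
    {"tx": 0.014,"ty": -0.035,"tz": 0.001,"turn": -0.13,"hand": 0.0},
    {"tx": 0.017,"ty": -0.033,"tz": 0.001,"turn": -0.13,"hand": 0.0}
  ]
}}

```text
time_s: 13.3
eef_pos: [0.5182, -0.1535, 0.12]
orientation: [0.0, 0.969, 0.247, 0.001]
ft_force: [1.3, 0.6, 0.3]
opening: 0.0852
```

{"api": "apply_moves", "payload": {
  "steps": [
    {"tx": 0.022,"ty": -0.03,"tz": 0.001,"turn": -0.13,"hand": 0.0},
    {"tx": 0.025,"ty": -0.028,"tz": 0.0,"turn": -0.13,"hand": 0.0},
    {"tx": 0.029,"ty": -0.023,"tz": 0.001,"turn": -0.12,"hand": 0.0},
    {"tx": 0.032,"ty": -0.02,"tz": 0.001,"turn": -0.13,"hand": 0.0},
    {"tx": 0.034,"ty": -0.016,"tz": 0.001,"turn": -0.13,"hand": 0.0}
  ]
}}

```text
time_s: 13.8
eef_pos: [0.5425, 0.032, 0.116]
orientation: [0.001, 0.842, 0.539, 0.001]
ft_force: [0.7, 0.1, 0.0]
opening: 0.0853
```

{"api": "apply_moves", "payload": {
  "steps": [
    {"tx": 0.035,"ty": -0.012,"tz": 0.0,"turn": -0.13,"hand": 0.0},
    {"tx": 0.037,"ty": -0.006,"tz": 0.001,"turn": -0.13,"hand": 0.0},
    {"tx": 0,"ty": 0,"tz": 0,"turn": 0,"hand": 0},
    {"tx": 0,"ty": 0,"tz": 0,"turn": 0,"hand": 0}
  ]
}}

```text
time_s: 14.2
eef_pos: [0.5515, 0.1056, 0.1145]
orientation: [0.0, 0.766, 0.643, 0.0]
ft_force: [-0.6, -0.8, -0.5]
opening: 0.0854
```

```bash
python3 plan.py .5543 .102 .03 -10;  python3 - <<'E'
from fit import *
c=cam("wrist");im=manip.read_camera("wrist"); 
for m,x in [(cyl(.044,0,.02),(.5543,.102,0)),(cyl(.035,0,.081),(.451,.0695,0))]:
    q=proj(c,m@R.from_rotvec([0,0,x[2]]).as_matrix().T+[x[0],x[1],0])
    cv2.polylines(im,[cv2.convexHull(np.round(q*16).astype(np.int32))],True,(0,255,0),1,cv2.LINE_AA,4)
cv2.imwrite("pics/w7.png",im)
E
```

```text
at [0.5515 0.1056 0.1145] jaw -10.0 tilt 0.05 t 14.2 open 0.0854 F [-0.6 -0.8 -0.5] J [-0.26  0.45  0.03  1.89 -0.02  0.8  -0.4 ]
[{"tx": -0.002, "ty": 0.002, "tz": 0.042, "turn": 0.0, "hand": 0.0}, {"tx": -0.001, "ty": 0.001, "tz": 0.043, "turn": 0.0, "hand": 0.0}]
```

View pics/w7.png

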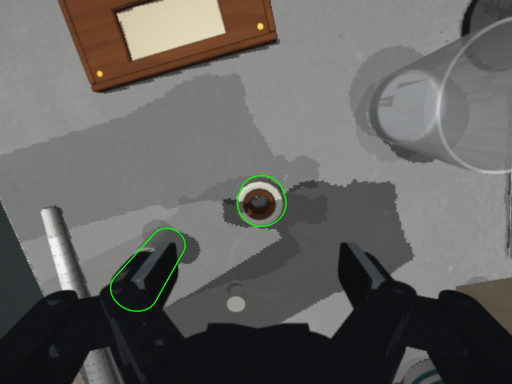

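{"api": "apply_moves", "payload": {
  "steps": [
    {"tx": -0.003,"ty": 0.003,"tz": 0.03,"turn": 0,"hand": 0},
    {"tx": 0,"ty": 0,"tz": 0.03,"turn": 0,"hand": 0},
    {"tx": 0,"ty": 0,"tz": 0.03,"turn": 0,"hand": 0},
    {"tx": 0,"ty": 0,"tz": 0,"turn": 0,"hand": 0},
    {"tx": 0,"ty": 0,"tz": 0,"turn": 0,"hand": 0}
  ]
}}

```text
time_s: 14.75
eef_pos: [0.5536, 0.0995, 0.024]
orientation: [0.0, 0.767, 0.641, -0.001]
ft_force: [0.4, 0.7, 1.1]
opening: 0.0856
```

```bash
python3 plan.py .5543 .102 .007 -10
```

```text
at [0.5536 0.0995 0.024 ] jaw -10.2 tilt 0.08 t 14.75 open 0.0856 F [0.4 0.7 1.1] J [-0.25  0.6   0.02  1.91 -0.02  0.63 -0.39]
[{"tx": 0.0026, "ty": 0.0003, "tz": 0.017, "turn": 0.0, "hand": 0.0}]
```

{"api": "apply_moves", "payload": {
  "steps": [
    {"tx": 0.0025,"ty": 0,"tz": 0.017,"turn": 0,"hand": 0},
    {"tx": 0,"ty": 0,"tz": 0,"turn": 0,"hand": 0},
    {"tx": 0,"ty": 0,"tz": 0,"turn": 0,"hand": 1},
    {"tx": 0,"ty": 0,"tz": 0,"turn": 0,"hand": 1},
    {"tx": 0,"ty": 0,"tz": 0,"turn": 0,"hand": 1}
  ],
  "newtons": 35
}}

```text
time_s: 15.25
eef_pos: [0.5549, 0.1036, 0.008]
orientation: [0.0, 0.767, 0.642, 0.001]
ft_force: [-0.1, -0.0, 1.9]
opening: 0.0442
```

{"api": "apply_moves", "payload": {
  "steps": [
    {"tx": 0,"ty": 0,"tz": 0,"turn": 0,"hand": 1},
    {"tx": 0,"ty": 0,"tz": 0,"turn": 0,"hand": 1},
    {"tx": 0,"ty": 0,"tz": 0,"turn": 0,"hand": 1},
    {"tx": 0,"ty": 0,"tz": 0,"turn": 0,"hand": 1}
  ]
}}

```text
time_s: 15.65
eef_pos: [0.5549, 0.1036, 0.0083]
orientation: [0.0, 0.767, 0.642, 0.001]
ft_force: [-1.9, -0.0, 6.6]
opening: 0.0425
```

```bash
python3 plan.py .4677 .3235 .110 --hand=1
```

```text
at [0.5549 0.1036 0.0083] jaw -10.1 tilt 0.09 t 15.65 open 0.0425 F [-1.9 -0.   6.6] J [-0.25  0.63  0.02  1.91 -0.02  0.6  -0.39]
[{"tx": 0.034, "ty": -0.021, "tz": -0.017, "turn": 0.0, "hand": 1.0}, {"tx": 0.033, "ty": -0.02, "tz": -0.017, "turn": 0.0, "hand": 1.0}, {"tx": 0.034, "ty": -0.021, "tz": -0.017, "turn": 0.0, "hand": 1.0}, {"tx": 0.033, "ty": -0.021, "tz": -0.017, "turn": 0.0, "hand": 1.0}, {"tx": 0.034, "ty": -0.021, "tz": -0.017, "turn": 0.0, "hand": 1.0}]
[{"tx": 0.033, "ty": -0.02, "tz": -0.017, "turn": 0.0, "hand": 1.0}]
```

{"api": "apply_moves", "payload": {
  "steps": [
    {"tx": 0,"ty": 0,"tz": -0.025,"turn": 0,"hand": 1},
    {"tx": 0,"ty": 0,"tz": -0.035,"turn": 0,"hand": 1},
    {"tx": 0.01,"ty": -0.006,"tz": -0.03,"turn": 0,"hand": 1},
    {"tx": 0.035,"ty": -0.022,"tz": -0.012,"turn": 0,"hand": 1},
    {"tx": 0.04,"ty": -0.025,"tz": 0,"turn": 0,"hand": 1}
  ]
}}

```text
time_s: 16.15
eef_pos: [0.5196, 0.1961, 0.1122]
orientation: [0.001, 0.768, 0.64, 0.003]
ft_force: [0.8, 0.5, -0.8]
opening: 0.0423
```

{"api": "apply_moves", "payload": {
  "steps": [
    {"tx": 0.04,"ty": -0.025,"tz": 0,"turn": 0,"hand": 1},
    {"tx": 0.04,"ty": -0.025,"tz": 0,"turn": 0,"hand": 1},
    {"tx": 0.036,"ty": -0.021,"tz": 0,"turn": 0,"hand": 1},
    {"tx": 0,"ty": 0,"tz": 0,"turn": 0,"hand": 1},
    {"tx": 0,"ty": 0,"tz": 0,"turn": 0,"hand": 1}
  ]
}}

```text
time_s: 16.65
eef_pos: [0.4665, 0.3246, 0.1091]
orientation: [-0.0, 0.765, 0.644, 0.0]
ft_force: [0.7, -0.9, -0.1]
opening: 0.0418
```

```bash
python3 - <<'E'
from h import *
im=manip.read_camera("wrist"); cv2.imwrite("pics/w8.png",im)
E
python3 plan.py .4677 .3235 .04 --hand=1
```

```text
at [0.4674 0.3227 0.109 ] jaw -10.1 tilt 0.04 t 16.7 open 0.0421 F [ 0.3 -1.1 -0.5] J [-0.64  0.47 -0.02  1.87  0.01  0.8  -0.84]
[{"tx": 0.0, "ty": 0.0, "tz": 0.035, "turn": 0.0, "hand": 1.0}, {"tx": 0.001, "ty": 0.0, "tz": 0.034, "turn": 0.0, "hand": 1.0}]
```

View pics/w8.png

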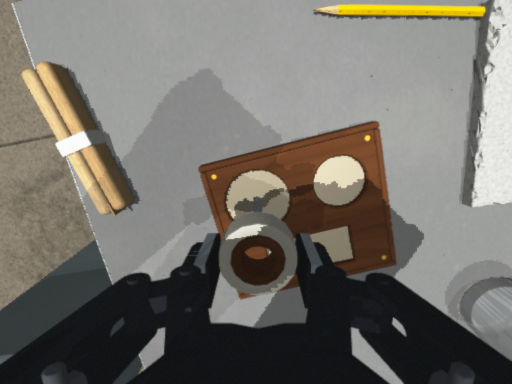

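Small wheel held level at (258,253) over its recess. Lowering.

{"api": "apply_moves", "payload": {
  "steps": [
    {"tx": 0.002,"ty": 0,"tz": 0.025,"turn": 0,"hand": 1},
    {"tx": 0,"ty": 0,"tz": 0.025,"turn": 0,"hand": 1},
    {"tx": 0,"ty": 0,"tz": 0.02,"turn": 0,"hand": 1},
    {"tx": 0,"ty": 0,"tz": 0,"turn": 0,"hand": 1},
    {"tx": 0,"ty": 0,"tz": 0,"turn": 0,"hand": 1}
  ]
}}

```text
time_s: 17.2
eef_pos: [0.4685, 0.3234, 0.0389]
orientation: [0.0, 0.767, 0.641, -0.0]
ft_force: [-0.2, 0.0, 0.3]
opening: 0.0419
```

```bash
python3 plan.py .468 .325 .0143 --hand=1
```

```text
at [0.4685 0.3234 0.0389] jaw -10.2 tilt 0.06 t 17.2 open 0.0419 F [-0.2  0.   0.3] J [-0.64  0.58 -0.01  1.89  0.01  0.67 -0.84]
[{"tx": 0.0015, "ty": -0.0007, "tz": 0.0246, "turn": 0.0, "hand": 1.0}]
```

{"api": "apply_moves", "payload": {
  "steps": [
    {"tx": 0.001,"ty": 0,"tz": 0.012,"turn": 0,"hand": 1},
    {"tx": 0,"ty": 0,"tz": 0.011,"turn": 0,"hand": 1},
    {"tx": 0,"ty": 0,"tz": 0,"turn": 0,"hand": 1},
    {"tx": 0,"ty": 0,"tz": 0.0015,"turn": 0,"hand": 1},
    {"tx": 0,"ty": 0,"tz": 0,"turn": 0,"hand": 1}
  ]
}}

```text
time_s: 17.7
eef_pos: [0.4677, 0.3262, 0.0145]
orientation: [-0.0, 0.766, 0.642, -0.0]
ft_force: [0.1, -0.4, -0.5]
opening: 0.0421
```

{"api": "apply_moves", "payload": {
  "steps": [
    {"tx": 0,"ty": 0,"tz": 0,"turn": 0,"hand": 1}
  ]
}}

```text
time_s: 17.8
eef_pos: [0.4678, 0.3263, 0.0145]
orientation: [-0.0, 0.766, 0.642, 0.0]
ft_force: [0.1, 0.1, 0.4]
opening: 0.0424
```

Release and rise.

{"api": "apply_moves", "payload": {
  "steps": [
    {"tx": 0,"ty": 0,"tz": 0,"turn": 0,"hand": 0.3},
    {"tx": 0,"ty": 0,"tz": 0,"turn": 0,"hand": 0.2},
    {"tx": 0,"ty": 0,"tz": 0,"turn": 0,"hand": 0.2}
  ]
}}

```text
time_s: 18.1
eef_pos: [0.4679, 0.3263, 0.0144]
orientation: [-0.0, 0.767, 0.642, 0.0]
ft_force: [0.8, -0.2, 0.4]
opening: 0.0685
```

{"api": "apply_moves", "payload": {
  "steps": [
    {"tx": 0,"ty": 0,"tz": -0.02,"turn": 0,"hand": 0},
    {"tx": 0,"ty": 0,"tz": -0.03,"turn": 0,"hand": 0},
    {"tx": 0,"ty": 0,"tz": -0.045,"turn": 0,"hand": 0},
    {"tx": 0,"ty": 0,"tz": -0.045,"turn": 0,"hand": 0}
  ]
}}

```text
time_s: 18.5
eef_pos: [0.4671, 0.3257, 0.1552]
orientation: [-0.0, 0.767, 0.642, -0.001]
ft_force: [0.8, 0.4, -0.9]
opening: 0.0856
```

```bash
python3 - <<'E'
from h import *
im=manip.read_camera("wrist"); cv2.imwrite("pics/w9.png",im)
E
python3 plan.py .4566 -.0843 .14 6.6
```

```text
at [0.4714 0.3288 0.1636] jaw -10.1 tilt 0.63 t 18.55 open 0.085 F [1.9 0.9 4.5] J [-0.64  0.4  -0.02  1.83  0.01  0.9  -0.84]
[{"tx": -0.041, "ty": 0.006, "tz": 0.002, "turn": -0.03, "hand": 0.0}, {"tx": -0.041, "ty": 0.004, "tz": 0.002, "turn": -0.03, "hand": 0.0}, {"tx": -0.041, "ty": 0.004, "tz": 0.002, "turn": -0.03, "hand": 0.0}, {"tx": -0.042, "ty": 0.002, "tz": 0.002, "turn": -0.03, "hand": 0.0}, {"tx": -0.041, "ty": 0.0, "tz": 0.002, "turn": -0.03, "hand": 0.0}]
[{"tx": -0.041, "ty": 0.0, "tz": 0.002, "turn": -0.02, "hand": 0.0}, {"tx": -0.042, "ty": -0.001, "tz": 0.003, "turn": -0.03, "hand": 0.0}, {"tx": -0.041, "ty": -0.003, "tz": 0.002, "turn": -0.03, "hand": 0.0}, {"tx": -0.041, "ty": -0.003, "tz": 0.002, "turn": -0.03, "hand": 0.0}, {"tx": -0.041, "ty": -0.005, "tz": 0.002, "turn": -0.03, "hand": 0.0}]
```

View pics/w9.png

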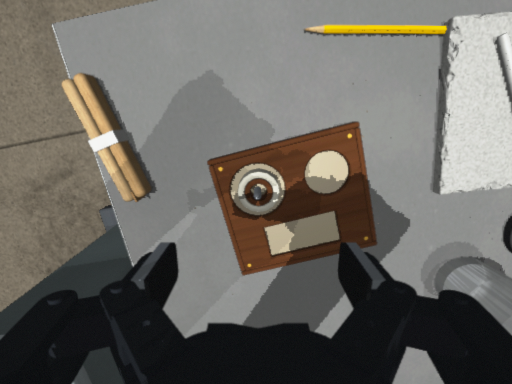

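Small wheel is on its post at (258,190). On to the short bar.

{"api": "apply_moves", "payload": {
  "steps": [
    {"tx": -0.041,"ty": 0.006,"tz": 0.002,"turn": -0.03,"hand": 0.0},
    {"tx": -0.041,"ty": 0.004,"tz": 0.002,"turn": -0.03,"hand": 0.0},
    {"tx": -0.041,"ty": 0.004,"tz": 0.002,"turn": -0.03,"hand": 0.0},
    {"tx": -0.042,"ty": 0.002,"tz": 0.002,"turn": -0.03,"hand": 0.0},
    {"tx": -0.041,"ty": 0.0,"tz": 0.002,"turn": -0.03,"hand": 0.0}
  ]
}}

```text
time_s: 19.05
eef_pos: [0.4597, 0.1178, 0.1443]
orientation: [0.0, 0.716, 0.698, 0.0]
ft_force: [0.6, -0.7, -0.3]
opening: 0.0856
```

{"api": "apply_moves", "payload": {
  "steps": [
    {"tx": -0.041,"ty": 0.0,"tz": 0.002,"turn": -0.02,"hand": 0.0},
    {"tx": -0.042,"ty": -0.001,"tz": 0.003,"turn": -0.03,"hand": 0.0},
    {"tx": -0.041,"ty": -0.003,"tz": 0.002,"turn": -0.03,"hand": 0.0},
    {"tx": -0.041,"ty": -0.003,"tz": 0.002,"turn": -0.03,"hand": 0.0},
    {"tx": -0.041,"ty": -0.005,"tz": 0.002,"turn": -0.03,"hand": 0.0}
  ]
}}

```text
time_s: 19.55
eef_pos: [0.4531, -0.0885, 0.1334]
orientation: [0.0, 0.665, 0.747, 0.0]
ft_force: [1.1, 0.5, 0.2]
opening: 0.0855
```

{"api": "apply_moves", "payload": {
  "steps": [
    {"tx": 0,"ty": 0,"tz": 0.02,"turn": 0,"hand": 0},
    {"tx": 0,"ty": 0,"tz": 0,"turn": 0,"hand": 0},
    {"tx": 0,"ty": 0,"tz": 0,"turn": 0,"hand": 0}
  ]
}}

```text
time_s: 19.85
eef_pos: [0.4528, -0.0863, 0.1131]
orientation: [-0.001, 0.665, 0.746, -0.0]
ft_force: [0.4, 0.2, 0.1]
opening: 0.0856
```

```bash
python3 plan.py .4566 -.0843 .03 6.6;  python3 - <<'E'
from fit import *
c=cam("wrist");im=manip.read_camera("wrist"); 
for m,x in [(box(.068,.026,0,.024),(.4566,-.0843,-1.455))]:
    q=proj(c,m@R.from_rotvec([0,0,x[2]]).as_matrix().T+[x[0],x[1],0])
    cv2.polylines(im,[cv2.convexHull(np.round(q*16).astype(np.int32))],True,(0,255,0),1,cv2.LINE_AA,4)
cv2.imwrite("pics/w10.png",im)
E
```

```text
at [ 0.4528 -0.0863  0.1131] jaw 6.6 tilt 0.08 t 19.85 open 0.0856 F [0.4 0.2 0.1] J [ 0.04  0.31  0.11  2.12 -0.05  0.71  0.29]
[{"tx": 0.001, "ty": 0.002, "tz": 0.042, "turn": 0.0, "hand": 0.0}, {"tx": 0.0, "ty": 0.002, "tz": 0.041, "turn": 0.0, "hand": 0.0}]
```

View pics/w10.png

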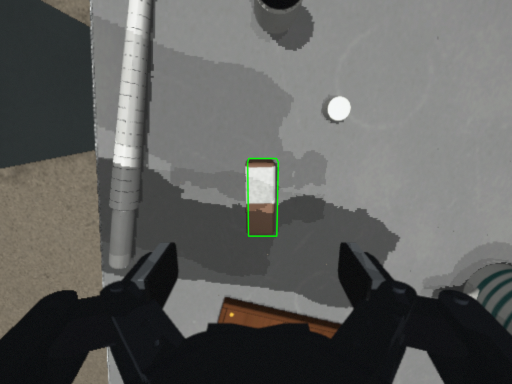

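{"api": "apply_moves", "payload": {
  "steps": [
    {"tx": 0.001,"ty": 0.003,"tz": 0.03,"turn": 0,"hand": 0.2},
    {"tx": 0,"ty": 0,"tz": 0.03,"turn": 0,"hand": 0.2},
    {"tx": 0,"ty": 0,"tz": 0.025,"turn": 0,"hand": 0.2},
    {"tx": 0,"ty": 0,"tz": 0,"turn": 0,"hand": 0.2},
    {"tx": 0,"ty": 0,"tz": 0,"turn": 0,"hand": 0.2}
  ]
}}

```text
time_s: 20.4
eef_pos: [0.4564, -0.0847, 0.0288]
orientation: [-0.0, 0.665, 0.747, 0.0]
ft_force: [-0.2, -0.7, 0.9]
opening: 0.0686
```

```bash
python3 plan.py .4566 -.0843 .0105 6.6
```

```text
at [ 0.4564 -0.0847  0.0288] jaw 6.6 tilt 0.02 t 20.4 open 0.0686 F [-0.2 -0.7  0.9] J [ 0.05  0.47  0.08  2.15 -0.08  0.52  0.31]
[{"tx": 0.0004, "ty": 0.0003, "tz": 0.0183, "turn": 0.0, "hand": 0.0}]
```

{"api": "apply_moves", "payload": {
  "steps": [
    {"tx": 0,"ty": 0,"tz": 0.018,"turn": 0,"hand": 0.2},
    {"tx": 0,"ty": 0,"tz": 0,"turn": 0,"hand": 0.2},
    {"tx": 0,"ty": 0,"tz": 0,"turn": 0,"hand": 1},
    {"tx": 0,"ty": 0,"tz": 0,"turn": 0,"hand": 1},
    {"tx": 0,"ty": 0,"tz": 0,"turn": 0,"hand": 1}
  ],
  "newtons": 45
}}

```text
time_s: 20.9
eef_pos: [0.4567, -0.0857, 0.0113]
orientation: [0.001, 0.666, 0.746, 0.0]
ft_force: [-1.4, 1.4, 31.9]
opening: 0.0254
```

{"api": "apply_moves", "payload": {
  "steps": [
    {"tx": 0,"ty": 0,"tz": 0,"turn": 0,"hand": 1},
    {"tx": 0,"ty": 0,"tz": 0,"turn": 0,"hand": 1},
    {"tx": 0,"ty": 0,"tz": 0,"turn": 0,"hand": 1},
    {"tx": 0,"ty": 0,"tz": 0,"turn": 0,"hand": 1}
  ]
}}

```text
time_s: 21.3
eef_pos: [0.4569, -0.0857, 0.0115]
orientation: [0.001, 0.666, 0.746, 0.001]
ft_force: [-0.8, 0.5, 7.8]
opening: 0.025
```

{"api": "apply_moves", "payload": {
  "steps": [
    {"tx": 0,"ty": 0,"tz": -0.02,"turn": 0,"hand": 1},
    {"tx": 0,"ty": 0,"tz": -0.035,"turn": 0,"hand": 1},
    {"tx": 0,"ty": 0,"tz": -0.045,"turn": 0,"hand": 1},
    {"tx": 0,"ty": 0,"tz": -0.03,"turn": 0,"hand": 1},
    {"tx": 0,"ty": 0,"tz": 0,"turn": 0,"hand": 1}
  ]
}}

```text
time_s: 21.8
eef_pos: [0.4595, -0.0861, 0.1449]
orientation: [0.004, 0.666, 0.746, 0.003]
ft_force: [0.5, -0.2, -1.1]
opening: 0.0247
```

```bash
python3 plan.py .5093 .2637 .14 94.3 --hand=1;python3 plan.py .5093 .2637 .14 94.3 --hand=1 --long
```

```text
at [ 0.4595 -0.0861  0.1449] jaw 6.5 tilt 0.52 t 21.8 open 0.0247 F [ 0.5 -0.2 -1.1] J [ 0.03  0.26  0.12  2.1  -0.04  0.78  0.28]
[{"tx": 0.031, "ty": 0.008, "tz": 0.0, "turn": -0.14, "hand": 1.0}, {"tx": 0.03, "ty": 0.012, "tz": 0.001, "turn": -0.14, "hand": 1.0}, {"tx": 0.027, "ty": 0.017, "tz": 0.0, "turn": -0.14, "hand": 1.0}, {"tx": 0.025, "ty": 0.02, "tz": 0.001, "turn": -0.14, "hand": 1.0}, {"tx": 0.022, "ty": 0.023, "tz": 0.0, "turn": -0.14, "hand": 1.0}]
[{"tx": 0.019, "ty": 0.027, "tz": 0.001, "turn": -0.14, "hand": 1.0}, {"tx": 0.015, "ty": 0.028, "tz": 0.0, "turn": -0.13, "hand": 1.0}, {"tx": 0.011, "ty": 0.03, "tz": 0.001, "turn": -0.14, "hand": 1.0}, {"tx": 0.006, "ty": 0.032, "tz": 0.0, "turn": -0.14, "hand": 1.0}, {"tx": 0.002, "ty": 0.032, "tz": 0.001, "turn": -0.14, "hand": 1.0}]
[{"tx": -0.002, "ty": 0.032, "tz": 0.0, "turn": -0.14, "hand": 1.0}]
at [ 0.4595 -0.0861  0.1449] jaw 6.5 tilt 0.52 t 21.8 open 0.0247 F [ 0.5 -0.2 -1.1] J [ 0.03  0.26  0.12  2.1  -0.04  0.78  0.28]
[{"tx": 0.028, "ty": 0.007, "tz": 0.0, "turn": 0.13, "hand": 1.0}, {"tx": 0.03, "ty": 0.004, "tz": 0.001, "turn": 0.14, "hand": 1.0}, {"tx": 0.029, "ty": 0.0, "tz": 0.0, "turn": 0.13, "hand": 1.0}, {"tx": 0.029, "ty": -0.005, "tz": 0.001, "turn": 0.14, "hand": 1.0}, {"tx": 0.029, "ty": -0.008, "tz": 0.0, "turn": 0.13, "hand": 1.0}]
[{"tx": 0.027, "ty": -0.012, "tz": 0.001, "turn": 0.13, "hand": 1.0}, {"tx": 0.025, "ty": -0.015, "tz": 0.0, "turn": 0.14, "hand": 1.0}, {"tx": 0.023, "ty": -0.019, "tz": 0.0, "turn": 0.13, "hand": 1.0}, {"tx": 0.02, "ty": -0.021, "tz": 0.001, "turn": 0.14, "hand": 1.0}, {"tx": 0.017, "ty": -0.024, "tz": 0.0, "turn": 0.13, "hand": 1.0}]
[{"tx": 0.014, "ty": -0.026, "tz": 0.001, "turn": 0.14, "hand": 1.0}, {"tx": 0.01, "ty": -0.028, "tz": 0.0, "turn": 0.13, "hand": 1.0}]
```

{"api": "apply_moves", "payload": {
  "steps": [
    {"tx": 0.031,"ty": 0.008,"tz": 0.0,"turn": -0.14,"hand": 1.0},
    {"tx": 0.03,"ty": 0.012,"tz": 0.001,"turn": -0.14,"hand": 1.0},
    {"tx": 0.027,"ty": 0.017,"tz": 0.0,"turn": -0.14,"hand": 1.0},
    {"tx": 0.025,"ty": 0.02,"tz": 0.001,"turn": -0.14,"hand": 1.0},
    {"tx": 0.022,"ty": 0.023,"tz": 0.0,"turn": -0.14,"hand": 1.0}
  ]
}}

```text
time_s: 22.3
eef_pos: [0.478, 0.074, 0.1377]
orientation: [-0.0, 0.367, 0.93, -0.0]
ft_force: [0.3, 1.1, -0.7]
opening: 0.0247
```

{"api": "apply_moves", "payload": {
  "steps": [
    {"tx": 0.019,"ty": 0.027,"tz": 0.001,"turn": -0.14,"hand": 1.0},
    {"tx": 0.015,"ty": 0.028,"tz": 0.0,"turn": -0.13,"hand": 1.0},
    {"tx": 0.011,"ty": 0.03,"tz": 0.001,"turn": -0.14,"hand": 1.0},
    {"tx": 0.006,"ty": 0.032,"tz": 0.0,"turn": -0.14,"hand": 1.0},
    {"tx": 0.002,"ty": 0.032,"tz": 0.001,"turn": -0.14,"hand": 1.0}
  ]
}}

```text
time_s: 22.8
eef_pos: [0.501, 0.2336, 0.1347]
orientation: [-0.0, 0.031, 1.0, -0.0]
ft_force: [1.8, -1.2, -0.6]
opening: 0.0247
```

{"api": "apply_moves", "payload": {
  "steps": [
    {"tx": -0.002,"ty": 0.032,"tz": 0.0,"turn": -0.14,"hand": 1.0},
    {"tx": 0,"ty": 0,"tz": 0.03,"turn": 0,"hand": 1},
    {"tx": 0,"ty": 0,"tz": 0,"turn": 0,"hand": 1},
    {"tx": 0,"ty": 0,"tz": 0,"turn": 0,"hand": 1}
  ]
}}

```text
time_s: 23.2
eef_pos: [0.5045, 0.2632, 0.1042]
orientation: [-0.002, -0.036, 0.999, -0.001]
ft_force: [-0.5, 0.6, -0.9]
opening: 0.0248
```

```bash
python3 - <<'E'
from h import *
im=manip.read_camera("wrist"); cv2.imwrite("pics/w11.png",im)
E
python3 plan.py .5093 .2637 .04 94.3 --hand=1
```

```text
at [0.5054 0.2634 0.1051] jaw 94.1 tilt 0.08 t 23.25 open 0.0249 F [-0.4  0.5 -1.2] J [-0.29  0.5  -0.3   1.86  0.19  0.81  0.95]
[{"tx": -0.002, "ty": 0.0, "tz": 0.033, "turn": 0.0, "hand": 1.0}, {"tx": -0.002, "ty": 0.0, "tz": 0.032, "turn": 0.0, "hand": 1.0}]
```

View pics/w11.png

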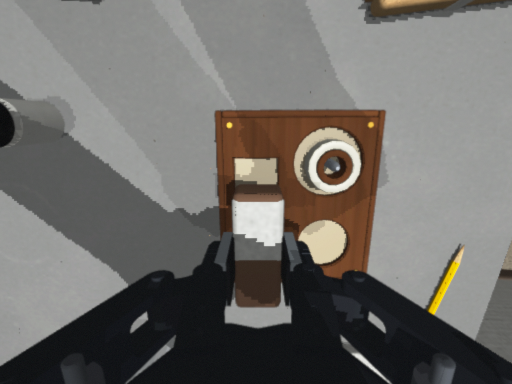

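{"api": "apply_moves", "payload": {
  "steps": [
    {"tx": -0.005,"ty": 0,"tz": 0.025,"turn": 0,"hand": 1},
    {"tx": 0,"ty": 0,"tz": 0.025,"turn": 0,"hand": 1},
    {"tx": 0,"ty": 0,"tz": 0.015,"turn": 0,"hand": 1},
    {"tx": 0,"ty": 0,"tz": 0,"turn": 0,"hand": 1},
    {"tx": 0,"ty": 0,"tz": 0,"turn": 0,"hand": 1}
  ]
}}

```text
time_s: 23.75
eef_pos: [0.511, 0.2647, 0.041]
orientation: [0.0, -0.036, 0.999, 0.0]
ft_force: [-0.5, -0.9, -0.4]
opening: 0.025
```

```bash
python3 plan.py .5107 .2637 .0175 94.3 --hand=1
```

```text
at [0.511  0.2647 0.041 ] jaw 94.2 tilt 0.03 t 23.75 open 0.025 F [-0.5 -0.9 -0.4] J [-0.32  0.6  -0.27  1.87  0.24  0.7   0.92]
[{"tx": 0.0003, "ty": -0.001, "tz": 0.0235, "turn": 0.0, "hand": 1.0}]
```

{"api": "apply_moves", "payload": {
  "steps": [
    {"tx": 0,"ty": -0.001,"tz": 0.012,"turn": 0,"hand": 1},
    {"tx": 0,"ty": 0,"tz": 0.009,"turn": 0,"hand": 1},
    {"tx": 0,"ty": 0,"tz": 0,"turn": 0,"hand": 1},
    {"tx": 0,"ty": 0,"tz": 0.002,"turn": 0,"hand": 1},
    {"tx": 0,"ty": 0,"tz": 0,"turn": 0,"hand": 1}
  ]
}}

```text
time_s: 24.25
eef_pos: [0.5107, 0.2639, 0.0176]
orientation: [0.0, -0.037, 0.999, 0.0]
ft_force: [0.9, -0.4, -0.6]
opening: 0.0248
```

{"api": "apply_moves", "payload": {
  "steps": [
    {"tx": 0,"ty": 0,"tz": 0,"turn": 0,"hand": 1}
  ]
}}

```text
time_s: 24.35
eef_pos: [0.5109, 0.264, 0.0176]
orientation: [0.0, -0.037, 0.999, 0.0]
ft_force: [0.2, -0.0, 0.9]
opening: 0.0246
```

{"api": "apply_moves", "payload": {
  "steps": [
    {"tx": 0,"ty": 0,"tz": 0,"turn": 0,"hand": 0.5},
    {"tx": 0,"ty": 0,"tz": 0,"turn": 0,"hand": 0.5},
    {"tx": 0,"ty": 0,"tz": 0,"turn": 0,"hand": 0.5}
  ]
}}

```text
time_s: 24.65
eef_pos: [0.5107, 0.2638, 0.0173]
orientation: [0.0, -0.037, 0.999, 0.0]
ft_force: [0.3, -0.4, -0.5]
opening: 0.0429
```

{"api": "apply_moves", "payload": {
  "steps": [
    {"tx": 0,"ty": 0,"tz": -0.015,"turn": 0,"hand": 0.5},
    {"tx": 0,"ty": 0,"tz": -0.03,"turn": 0,"hand": 0.5},
    {"tx": 0,"ty": 0,"tz": -0.045,"turn": 0,"hand": 0.2},
    {"tx": 0,"ty": 0,"tz": -0.045,"turn": 0,"hand": 0.1}
  ]
}}

```text
time_s: 25.05
eef_pos: [0.5101, 0.2636, 0.1543]
orientation: [-0.0, -0.037, 0.999, -0.0]
ft_force: [1.2, 0.5, 0.0]
opening: 0.0705
```

```bash
python3 - <<'E'
from h import *
im=manip.read_camera("wrist"); cv2.imwrite("pics/w12.png",im)
E
python3 plan.py .451 .0695 .15 70
```

```text
at [0.5145 0.2663 0.1627] jaw 94.2 tilt 0.67 t 25.1 open 0.0763 F [1.  1.1 5.1] J [-0.27  0.43 -0.32  1.81  0.17  0.92  0.98]
[{"tx": 0.016, "ty": -0.038, "tz": 0.002, "turn": 0.08, "hand": 0.0}, {"tx": 0.012, "ty": -0.04, "tz": 0.002, "turn": 0.09, "hand": 0.0}, {"tx": 0.009, "ty": -0.04, "tz": 0.003, "turn": 0.08, "hand": 0.0}, {"tx": 0.006, "ty": -0.041, "tz": 0.002, "turn": 0.09, "hand": 0.0}, {"tx": 0.001, "ty": -0.041, "tz": 0.002, "turn": 0.08, "hand": 0.0}]
```

View pics/w12.png

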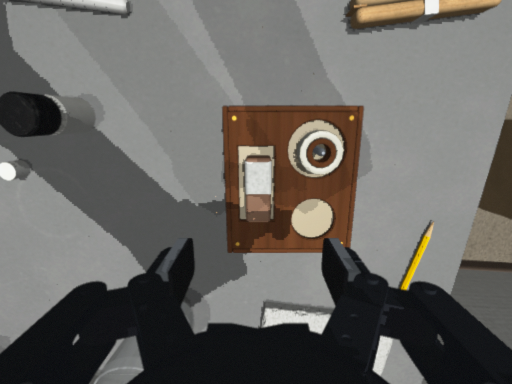

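The short bar lies in its bay at (258,187) and the well at (312,218) is free. Last item: the bottle.

{"api": "apply_moves", "payload": {
  "steps": [
    {"tx": 0.016,"ty": -0.038,"tz": 0.002,"turn": 0.08,"hand": 0.0},
    {"tx": 0.012,"ty": -0.04,"tz": 0.002,"turn": 0.09,"hand": 0.0},
    {"tx": 0.009,"ty": -0.04,"tz": 0.003,"turn": 0.08,"hand": 0.0},
    {"tx": 0.006,"ty": -0.041,"tz": 0.002,"turn": 0.09,"hand": 0.0},
    {"tx": 0.001,"ty": -0.041,"tz": 0.002,"turn": 0.08,"hand": 0.0}
  ]
}}

```text
time_s: 25.6
eef_pos: [0.4469, 0.0659, 0.1422]
orientation: [0.001, 0.174, 0.985, 0.0]
ft_force: [0.5, -0.7, 0.7]
opening: 0.0855
```

{"api": "apply_moves", "payload": {
  "steps": [
    {"tx": 0,"ty": 0,"tz": 0,"turn": 0,"hand": 0},
    {"tx": 0,"ty": 0,"tz": 0,"turn": 0,"hand": 0},
    {"tx": 0,"ty": 0,"tz": 0,"turn": 0,"hand": 0}
  ]
}}

```text
time_s: 25.9
eef_pos: [0.4483, 0.0685, 0.1421]
orientation: [0.001, 0.172, 0.985, 0.001]
ft_force: [0.3, 0.8, -0.2]
opening: 0.0854
```

```bash
python3 plan.py .451 .0695 .1;  python3 - <<'E'
from fit import *
c=cam("wrist");im=manip.read_camera("wrist"); 
for m,x in [(cyl(.035,0,.081),(.451,.0695,0))]:
    q=proj(c,m+[x[0],x[1],0])
    cv2.polylines(im,[cv2.convexHull(np.round(q*16).astype(np.int32))],True,(0,255,0),1,cv2.LINE_AA,4)
cv2.imwrite("pics/w13.png",im)
E
```

```text
at [0.4483 0.0685 0.1421] jaw 70.2 tilt 0.11 t 25.9 open 0.0854 F [ 0.3  0.8 -0.2] J [-0.04  0.25 -0.19  2.12  0.07  0.78  0.95]
[{"tx": -0.0021, "ty": 0.0018, "tz": 0.0421, "turn": 0.0, "hand": 0.0}]
```

View pics/w13.png

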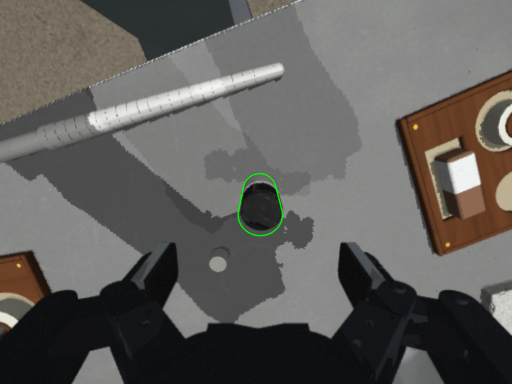

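{"api": "apply_moves", "payload": {
  "steps": [
    {"tx": -0.002,"ty": 0.002,"tz": 0.03,"turn": 0,"hand": 0},
    {"tx": 0,"ty": 0,"tz": 0.035,"turn": 0,"hand": 0},
    {"tx": 0,"ty": 0,"tz": 0.03,"turn": 0,"hand": 0},
    {"tx": 0,"ty": 0,"tz": 0.02,"turn": 0,"hand": 0},
    {"tx": 0,"ty": 0,"tz": 0,"turn": 0,"hand": 0}
  ]
}}

```text
time_s: 26.45
eef_pos: [0.448, 0.0696, 0.0239]
orientation: [-0.003, 0.171, 0.985, -0.0]
ft_force: [-0.3, 0.4, 0.8]
opening: 0.0858
```

{"api": "apply_moves", "payload": {
  "steps": [
    {"tx": 0,"ty": 0,"tz": 0,"turn": 0,"hand": 0.3},
    {"tx": 0,"ty": 0,"tz": 0,"turn": 0,"hand": 0.4}
  ]
}}

```text
time_s: 26.65
eef_pos: [0.4512, 0.0693, 0.0274]
orientation: [0.001, 0.172, 0.985, 0.0]
ft_force: [0.1, -0.4, -0.0]
opening: 0.0589
```

```bash
python3 plan.py .451 .0695 .024
```

```text
at [0.4512 0.0693 0.0274] jaw 70.2 tilt 0.12 t 26.65 open 0.0589 F [ 0.1 -0.4 -0. ] J [-0.08  0.47 -0.15  2.17  0.14  0.51  0.89]
[{"tx": 0.0003, "ty": 0.0002, "tz": 0.0034, "turn": 0.0, "hand": 0.0}]
```

Centred. Closing gently.

{"api": "apply_moves", "payload": {
  "steps": [
    {"tx": 0,"ty": 0,"tz": 0,"turn": 0,"hand": 0.55},
    {"tx": 0,"ty": 0,"tz": 0,"turn": 0,"hand": 0.6},
    {"tx": 0,"ty": 0,"tz": 0,"turn": 0,"hand": 0.7},
    {"tx": 0,"ty": 0,"tz": 0,"turn": 0,"hand": 1},
    {"tx": 0,"ty": 0,"tz": 0,"turn": 0,"hand": 1}
  ],
  "newtons": 30
}}

```text
time_s: 27.15
eef_pos: [0.4512, 0.0688, 0.0275]
orientation: [0.001, 0.172, 0.985, 0.0]
ft_force: [-0.6, 1.1, 6.9]
opening: 0.0342
```

{"api": "apply_moves", "payload": {
  "steps": [
    {"tx": 0,"ty": 0,"tz": 0,"turn": 0,"hand": 1},
    {"tx": 0,"ty": 0,"tz": 0,"turn": 0,"hand": 1},
    {"tx": 0,"ty": 0,"tz": 0,"turn": 0,"hand": 1}
  ]
}}

```text
time_s: 27.45
eef_pos: [0.4513, 0.0688, 0.0275]
orientation: [0.001, 0.172, 0.985, 0.001]
ft_force: [-0.6, 1.8, 6.5]
opening: 0.0344
```

{"api": "apply_moves", "payload": {
  "steps": [
    {"tx": 0,"ty": 0,"tz": -0.015,"turn": 0,"hand": 1},
    {"tx": 0,"ty": 0,"tz": -0.03,"turn": 0,"hand": 1},
    {"tx": 0,"ty": 0,"tz": -0.03,"turn": 0,"hand": 1},
    {"tx": 0,"ty": 0,"tz": -0.015,"turn": 0,"hand": 1},
    {"tx": 0,"ty": 0,"tz": 0,"turn": 0,"hand": 1}
  ]
}}

```text
time_s: 27.95
eef_pos: [0.452, 0.0686, 0.1187]
orientation: [0.003, 0.173, 0.985, 0.001]
ft_force: [0.5, 0.1, -1.0]
opening: 0.034
```

```bash
python3 plan.py .5444 .3298 .117 90 .042 --hand=1
```

```text
at [0.452  0.0686 0.1187] jaw 70.1 tilt 0.31 t 27.95 open 0.034 F [ 0.5  0.1 -1. ] J [-0.04  0.29 -0.19  2.13  0.08  0.72  0.94]
[{"tx": 0.0, "ty": 0.04, "tz": 0.0, "turn": -0.05, "hand": 1.0}, {"tx": -0.001, "ty": 0.039, "tz": 0.001, "turn": -0.05, "hand": 1.0}, {"tx": -0.004, "ty": 0.04, "tz": 0.0, "turn": -0.05, "hand": 1.0}, {"tx": -0.006, "ty": 0.039, "tz": 0.0, "turn": -0.05, "hand": 1.0}, {"tx": -0.007, "ty": 0.039, "tz": 0.001, "turn": -0.05, "hand": 1.0}]
[{"tx": -0.01, "ty": 0.038, "tz": 0.0, "turn": -0.05, "hand": 1.0}, {"tx": -0.011, "ty": 0.038, "tz": 0.0, "turn": -0.05, "hand": 1.0}]
```

{"api": "apply_moves", "payload": {
  "steps": [
    {"tx": 0.0,"ty": 0.03,"tz": 0.0,"turn": -0.05,"hand": 1.0},
    {"tx": -0.001,"ty": 0.039,"tz": 0.0,"turn": -0.05,"hand": 1.0},
    {"tx": -0.004,"ty": 0.04,"tz": 0.0,"turn": -0.05,"hand": 1.0},
    {"tx": -0.006,"ty": 0.039,"tz": 0.0,"turn": -0.05,"hand": 1.0},
    {"tx": -0.007,"ty": 0.039,"tz": 0.0,"turn": -0.05,"hand": 1.0}
  ]
}}

```text
time_s: 28.45
eef_pos: [0.5121, 0.247, 0.1149]
orientation: [-0.001, 0.048, 0.999, -0.0]
ft_force: [0.1, -0.5, -0.4]
opening: 0.0342
```

{"api": "apply_moves", "payload": {
  "steps": [
    {"tx": -0.01,"ty": 0.038,"tz": 0.0,"turn": -0.05,"hand": 1.0},
    {"tx": -0.011,"ty": 0.038,"tz": 0.0,"turn": -0.05,"hand": 1.0},
    {"tx": -0.003,"ty": 0.01,"tz": 0,"turn": 0,"hand": 1},
    {"tx": 0,"ty": 0,"tz": 0,"turn": 0,"hand": 1},
    {"tx": 0,"ty": 0,"tz": 0,"turn": 0,"hand": 1}
  ]
}}

```text
time_s: 28.95
eef_pos: [0.5409, 0.3284, 0.1149]
orientation: [-0.001, -0.001, 1.0, -0.001]
ft_force: [0.4, 1.3, -1.7]
opening: 0.034
```

```bash
python3 - <<'E'
from h import *
im=manip.read_camera("side"); cv2.imwrite("pics/s1.png",cv2.resize(im[160:340,180:420],None,fx=3,fy=3,interpolation=cv2.INTER_CUBIC))
E
python3 plan.py .5444 .3298 .06 --hand=1
```

```text
at [0.5413 0.3277 0.1152] jaw 90.1 tilt 0.18 t 29.0 open 0.0344 F [-0.3 -1.  -0.9] J [-0.37  0.58 -0.29  1.69  0.2   0.9   0.82]
[{"tx": -0.002, "ty": 0.001, "tz": 0.028, "turn": 0.0, "hand": 1.0}, {"tx": -0.001, "ty": 0.001, "tz": 0.027, "turn": 0.0, "hand": 1.0}]
```

View pics/s1.png

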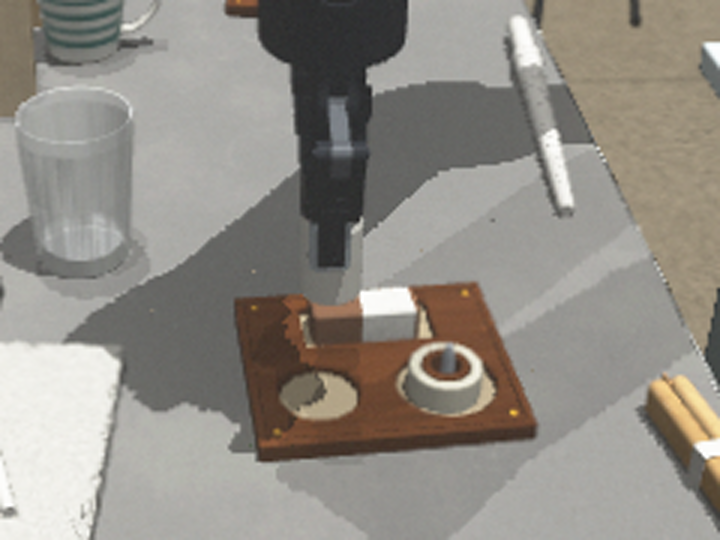

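The bottle hangs upright at (335,270), the small wheel is on its post and the short bar is in its bay. Lowering.

{"api": "apply_moves", "payload": {
  "steps": [
    {"tx": -0.003,"ty": 0.002,"tz": 0.025,"turn": 0,"hand": 1},
    {"tx": 0,"ty": 0,"tz": 0.025,"turn": 0,"hand": 1},
    {"tx": 0,"ty": 0,"tz": 0.01,"turn": 0,"hand": 1},
    {"tx": 0,"ty": 0,"tz": 0,"turn": 0,"hand": 1},
    {"tx": 0,"ty": 0,"tz": 0,"turn": 0,"hand": 1}
  ]
}}

```text
time_s: 29.5
eef_pos: [0.5452, 0.3318, 0.057]
orientation: [0.0, -0.001, 1.0, -0.0]
ft_force: [0.0, 0.7, 0.4]
opening: 0.0342
```

```bash
python3 plan.py .5444 .3298 .0335 --hand=1
```

```text
at [0.5452 0.3318 0.057 ] jaw 90.1 tilt 0.03 t 29.5 open 0.0342 F [0.  0.7 0.4] J [-0.39  0.67 -0.27  1.7   0.23  0.8   0.8 ]
[{"tx": 0.0008, "ty": -0.002, "tz": 0.0235, "turn": 0.0, "hand": 1.0}]
```

{"api": "apply_moves", "payload": {
  "steps": [
    {"tx": 0.001,"ty": -0.002,"tz": 0.01,"turn": 0,"hand": 1},
    {"tx": 0,"ty": 0,"tz": 0.01,"turn": 0,"hand": 1},
    {"tx": 0,"ty": 0,"tz": 0,"turn": 0,"hand": 1},
    {"tx": 0,"ty": 0,"tz": 0.002,"turn": 0,"hand": 1},
    {"tx": 0,"ty": 0,"tz": 0,"turn": 0,"hand": 1}
  ]
}}

```text
time_s: 30.0
eef_pos: [0.5436, 0.3305, 0.0341]
orientation: [-0.0, -0.002, 1.0, 0.0]
ft_force: [-0.9, -0.5, -0.9]
opening: 0.0343
```

{"api": "apply_moves", "payload": {
  "steps": [
    {"tx": 0,"ty": 0,"tz": 0.001,"turn": 0,"hand": 1},
    {"tx": 0,"ty": 0,"tz": 0,"turn": 0,"hand": 1},
    {"tx": 0,"ty": 0,"tz": 0,"turn": 0,"hand": 1}
  ]
}}

```text
time_s: 30.3
eef_pos: [0.544, 0.3307, 0.0336]
orientation: [0.0, -0.002, 1.0, 0.0]
ft_force: [0.3, -0.7, 0.2]
opening: 0.0339
```

{"api": "apply_moves", "payload": {
  "steps": [
    {"tx": 0,"ty": 0,"tz": 0,"turn": 0,"hand": 0.55},
    {"tx": 0,"ty": 0,"tz": 0,"turn": 0,"hand": 0.5},
    {"tx": 0,"ty": 0,"tz": 0,"turn": 0,"hand": 0.3},
    {"tx": 0,"ty": 0,"tz": 0,"turn": 0,"hand": 0.2},
    {"tx": 0,"ty": 0,"tz": 0,"turn": 0,"hand": 0.2}
  ]
}}

```text
time_s: 30.8
eef_pos: [0.5437, 0.3304, 0.0333]
orientation: [-0.0, -0.002, 1.0, 0.0]
ft_force: [0.0, 0.6, -0.3]
opening: 0.0684
```

{"api": "apply_moves", "payload": {
  "steps": [
    {"tx": 0,"ty": 0,"tz": -0.015,"turn": 0,"hand": 0.2},
    {"tx": 0,"ty": 0,"tz": -0.03,"turn": 0,"hand": 0.2},
    {"tx": 0,"ty": 0,"tz": -0.04,"turn": 0,"hand": 0.2},
    {"tx": 0,"ty": 0,"tz": -0.04,"turn": 0,"hand": 0.1},
    {"tx": 0,"ty": 0,"tz": -0.03,"turn": 0,"hand": 0}
  ]
}}

```text
time_s: 31.3
eef_pos: [0.5445, 0.3311, 0.1925]
orientation: [0.002, -0.002, 1.0, 0.001]
ft_force: [1.2, 0.6, 0.1]
opening: 0.0855
```

{"api": "apply_moves", "payload": {
  "steps": [
    {"tx": 0.04,"ty": -0.03,"tz": 0,"turn": 0,"hand": 0},
    {"tx": 0.04,"ty": -0.03,"tz": 0,"turn": 0,"hand": 0},
    {"tx": 0.04,"ty": -0.03,"tz": 0,"turn": 0,"hand": 0},
    {"tx": 0.03,"ty": -0.03,"tz": 0,"turn": 0,"hand": 0},
    {"tx": 0,"ty": -0.03,"tz": 0,"turn": 0,"hand": 0}
  ]
}}

```text
time_s: 31.8
eef_pos: [0.3899, 0.179, 0.1889]
orientation: [-0.001, -0.003, 1.0, -0.001]
ft_force: [1.7, -0.4, 0.1]
opening: 0.0851
```

```bash
python3 - <<'E'
from fit import *
a=manip.read_camera("top");b=manip.read_camera("side")
cv2.imwrite("pics/topf.png",a);cv2.imwrite("pics/sidef.png",b)
o=np.vstack([np.hstack([cv2.resize(x,(400,400),interpolation=cv2.INTER_CUBIC) for x in (a[175:275,95:195],a[175:275,330:430])])])
cv2.imwrite("pics/f1.png",o); cv2.imwrite("pics/f2.png",cv2.resize(b[130:330,170:370],None,fx=3,fy=3,interpolation=cv2.INTER_CUBIC))
s=manip.observe(); print(s['eef_pos'],s['time_s'])
E
```

```text
[0.39359762 0.17592533 0.18926837] 31.9
```

View pics/topf.png

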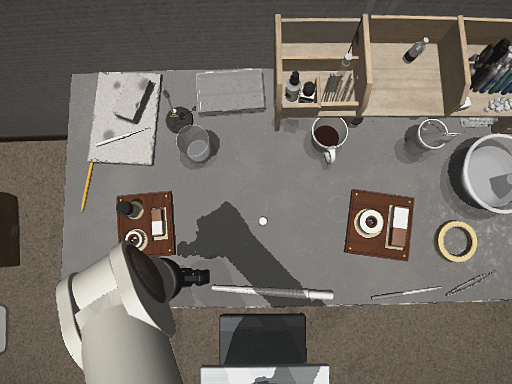

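View pics/f1.png

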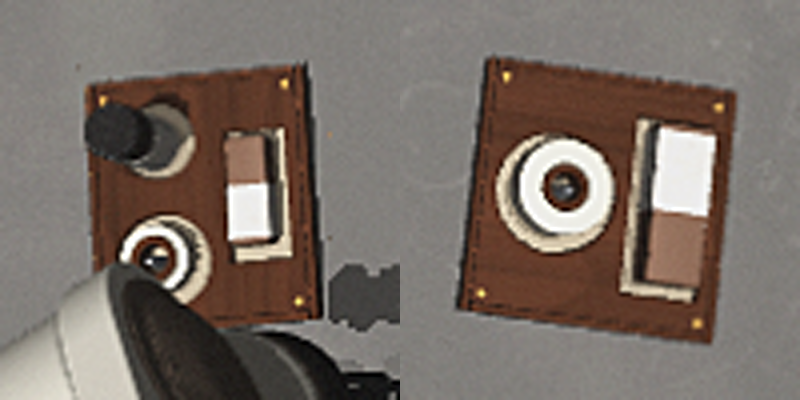

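View pics/f2.png

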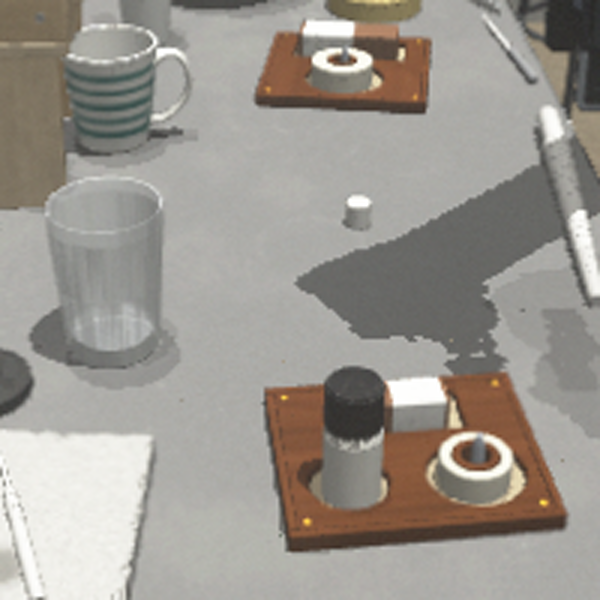

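```bash
python3 - <<'E'
from fit import *
out=[]
for n,rois in (("top",[(105,180,185,260),(335,180,425,270)]),("side",[(250,240,360,320),(245,130,325,170)])):
    c=cam(n); im=cv2.imread(f"pics/{n}f.png"); S4=4
    b=cv2.resize(im,None,fx=S4,fy=S4,interpolation=cv2.INTER_CUBIC)
    for m,x in [(cyl(.06,.006,.03),(.5033,-.2690,0)),(box(.1,.036,.006,.034),(.492,-.340,-.157)),(cyl(.044,.006,.026),(.4675,.3245,0)),(box(.068,.026,.006,.03),(.5093,.2638,.073)),(cyl(.035,.006,.087),(.5437,.331,0))]:
        q=(proj(c,m@R.from_rotvec([0,0,x[2]]).as_matrix().T+[x[0],x[1],0])+.5)*S4-.5
        cv2.polylines(b,[cv2.convexHull(np.round(q*16).astype(np.int32))],True,(0,255,0),1,cv2.LINE_AA,4)
    for u0,v0,u1,v1 in rois: out.append(cv2.resize(b[v0*4:v1*4,u0*4:u1*4],(390,290)))
cv2.imwrite("pics/f3.png",np.vstack([np.hstack(out[:2]),np.hstack(out[2:])]))
a=cv2.imread("pics/top0.png").astype(int);f=cv2.imread("pics/topf.png").astype(int)
for nm,(u0,v0,u1,v1) in dict(jar=(176,124,214,166),mug=(310,114,350,166),white=(258,216,268,226)).items(): print(nm,np.abs(a-f)[v0:v1,u0:u1].max(2).mean().round(2))
E
```

```text
jar 3.86
mug 3.84
white 2.9
```

View pics/f3.png

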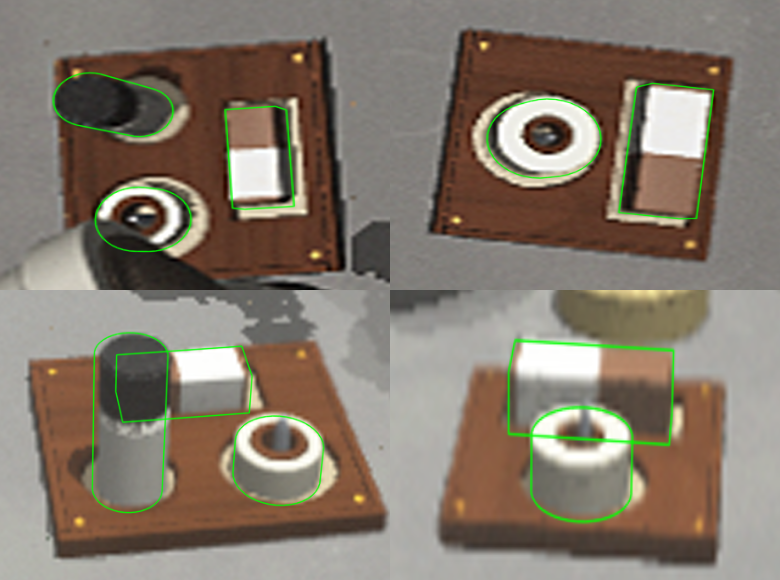

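The overlays match flat-in-recess poses for all five parts. The jar, mug and white piece have not moved. Handing in.

{"api": "apply_moves", "payload": {
  "steps": [
    {"tx": 0,"ty": 0,"tz": 0,"turn": 0,"hand": 0},
    {"tx": 0,"ty": 0,"tz": 0,"turn": 0,"hand": 0}
  ]
}}

```text
time_s: 32.1
eef_pos: [0.3949, 0.1811, 0.1891]
orientation: [0.001, -0.002, 1.0, 0.001]
ft_force: [0.5, 1.2, -0.5]
opening: 0.0856
```

```bash
python3 -c "
from rig import manip
print(manip.close_job())"
```

```text
the job is handed in; nothing more can be done
None
```

All five parts are sorted into their trays, in the order you listed them: large wheel, long bar, small wheel, short bar, bottle. I handed the job in at 32.1 s of robot time, with the gripper open and clear of everything; the rig gives no verdict.

- **Placement:** In the last top and side pictures, the expected resting outlines match the parts to about 2 mm by eye. Both wheels lie flat over their posts, both bars lie flat in their bays, and the bottle stands upright in the well. In the top view the arm hid part of the small wheel, but the side view shows it on its post. In the side view the bottle hid the end of the short bar, but the top view shows it.
- **Bystanders:** The top pictures taken before and after show the jar glass, the mug and the unlisted white piece unmoved.
- **Force:** The highest reading I saw was about 32 N upward at the wrist, for a moment as the jaws closed on the short bar. I read the force only at the end of each move call, so higher peaks between readings could have gone unseen.
- **Refused calls:** Three early move calls were refused because fields were missing; the arm did not move.

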